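# Pack a bearing kit in its cassette and wedge the dovetail lid

### The job

Pack the bearing kit: first move the red empty-marker from the cassette's pocket into the red return bin, then stack squarely in the pocket the aluminium block, all the green spacers that lie on the bench (two or three) and finally the brass disc. Then slide the yellow dovetail lid, narrow end first, from the apron along the cassette's tapered way and push it firmly until it wedges tight, fully home over the stack. Leave everything else on the bench where it is.

Things in the scene. Friction and masses are not known exactly. Their poses are not given: they have to be found in the camera images.
- cassette: Fixed grey cassette, open at both ends, 172 mm wide (x), 192 mm long (y from -62 to +130). Origin on the bench under the pocket centre. Walls at |x| = 72 to 86 mm carry ledges, tops 75 mm above the bench, |x| from 54 to 86 mm. On them from y = -58 to +58 stand aluminium dovetail strips, top 94 mm up: the way. Ledges at y = 58 to 130 are bare: the apron. The lid slides towards -y.
- pocket (a point): Centre of the pocket's floor, 8 mm above the bench; axes as the cassette's. Pocket 62 mm square, sides along x and y, held by black corner guides from the floor to about 68 mm above the bench, the top 10 mm flaring outward; the middle 38 mm of each side is open for fingers.
- lid_home (a point): On the cassette, where the lid's origin lies when wedged: over the pocket centre at ledge height (75 mm); axes as the cassette's. The wedge itself stops the lid (no end stop). The strips overhang inward 30 degrees from vertical; the way is widest at the mouth (y = +58 mm) and narrows towards -y by 7 mm a side per 100 mm.
- apron (a point): On the cassette, 118 mm from lid_home in its +y, at ledge height: a lid set down from above with its origin here and its axes parallel to the cassette's lies free on the apron, 5 mm before the mouth.
- lid: Loose yellow lid, 0.3 kg, 110 mm long (y), 15 mm thick. Origin: centre of underside. Underside 124 mm wide at the narrow end (-y, goes in first), 140 mm at the wide end (+y); edges slope inward going up. Black grip rib on top, 70 mm along x, 18 mm along y, 15 to 45 mm above the underside, centred. Binds near lid_home; a 15 to 20 N push wedges it and friction holds it.
- block: Loose aluminium bearing block, 58 x 58 x 22 mm, dark bore and four screw holes on top. Origin at the centre of its underside. Lies flat; goes lowest in the pocket.
- spacer_1: Loose green plastic spacer plate, 58 x 58 x 10 mm, black dot in the middle. Origin at the centre of its underside. Two or all three are present (absent: None).
- spacer_2: Loose green plastic spacer plate, 58 x 58 x 10 mm, black dot in the middle. Origin at the centre of its underside. Two or all three are present (absent: None).
- spacer_3: Loose green plastic spacer plate, 58 x 58 x 10 mm, black dot in the middle. Origin at the centre of its underside. Two or all three are present (absent: None).
- disc: Loose brass disc, 58 mm diameter, 12 mm thick. Origin at the centre of its underside. Goes on top of the stack.
- marker: Loose red empty-marker standing in the pocket at the start: base 50 x 50 x 12 mm, upright stem 22 mm in diameter up to 60 mm, white cap 26 mm in diameter from 60 to 72 mm. Origin at the centre of its underside.
- return_bin: Fixed red open bin, outside 130 mm (its x) x 100 mm (its y), walls 4 mm thick and 60 mm high (the front part, at -x, 36 mm), floor 4 mm thick. Origin at the centre of its underside.
- tape_roll: Cardboard tape roll, 90 mm diameter, 40 mm high. Bystander: leave it alone. Origin at the centre of its underside.
- oil_bottle: White bottle, 70 mm diameter, 170 mm high. Bystander: leave it alone. Origin at the centre of its underside.
- driver: Screwdriver lying on the bench. Bystander: leave it alone. Origin at the centre of its underside.
- tin: Tin can, 72 mm diameter, 90 mm high. Bystander: leave it alone. Origin at the centre of its underside.
- carton: Cardboard carton, 140 x 100 x 70 mm. Bystander: leave it alone. Origin at the centre of its underside.
Things that resemble listed ones, but are neither listed nor needed, are in the scene too. Several things have the shape of the disc; the one meant has the colours described above.

How it is judged:
By the outcome, as a careful person would: the job done as asked, in the order asked, and still so for the second after the job is handed in, with the robot touching nothing.
Of spacer_1, spacer_2, spacer_3 only 2 to 3 are there at a start; the rules pass over those that are not, and their reading is None.
At some moment in a run one of block, spacer_1, spacer_2, spacer_3, lid may be knocked a few centimetres aside while the robot is not near it.
Once in a run the grip may slacken for a moment while it holds something.
It also fails if it takes over 208 s, if anything falls off the work surface, if the arm or the gripper's body presses on something with over 40 N, if the wrist force passes 120 N, or if a joint passes its speed limit or range.

### The arm

A 6-joint arm with a two-finger parallel gripper is mounted at the origin on the work surface. World frame = base frame: x ahead of the robot, y to its left, z up, the work surface at z = 0. Lengths are in m, angles in rad, forces in N, time in s.
With the tool pointing down it reaches from about 0.25 to 0.775 m from the base axis. Payload 4 kg.
Tool frame: the origin (TCP) lies midway between the tips of the shut fingers; the grasp point (between the pads) lies 19 mm behind it; z points along the fingers, x is the direction in which the jaws open and shut, and the axes are right-handed (so a half turn about z gives the same grasp; the last joint's range is limited). The gripper opens to 94 mm and grips with 3 to 60 N. Pads are 16 mm wide; open, the fingers measure 119 mm over their backs; the gripper's body (75 mm by 177 mm) begins 78 mm behind the grasp point.
Start: joints at [1.004, 0.087, 1.371, -0, 1.684, -0.103], TCP at [0.246, 0.492, 0.206] pointing down, gripper open.
Joint ranges: [-3.1, 3.1], [-0.76, 2.03], [0.27, 2.55], [-1.08, 4.22], [0.17, 2.65], [-2.57, 2.57]. Speed limits (rad/s): [2.79, 2.79, 3.14, 3.14, 3.14, 3.14].

### API

Orientations are given as [roll, pitch, yaw] about the fixed x, y, z axes, in that order (R = Rz(yaw) Ry(pitch) Rx(roll)).
In Python, from bench import * gives the robot as it stands.
- The arm moves only by the tool send_rows, never from a script. Its argument "rows" is one flat list of numbers, 7 for each row, row after row: the shift along the world's x, y, z in mm, then the turn, a rotation vector about the world's x, y, z in degrees, then the opening, from 0 (shut) to 1 (fully open). A call has exactly 8 rows; each row shifts and turns the commanded pose from where the row before left it; what a row does not reach is not made up. A row lasts 1/8 s, in which the tool goes at most 62.5 mm and 10.7 degrees, less where a joint would pass 70% of its speed; a pose out of reach is approached as far as the arm can. A call is refused whole if a number of a shift passes 62.5 or a number of a turn 10.7, either way. A call with a gripper value outside its range is refused whole. The fingers move at their own pace and stop on an object; the grip force is fixed at half the most. Time passes only in rows, so rows that do not move let the fingers close, or fill a call up. It gives the time, the measured TCP pose, the force and the opening at its end, in the units of the state.
- get_obs(): the state, without advancing time (a new reading comes with each control period).
- snapshot(name): name is "side" or "top" or "wrist"; returns a dict with "color" (420x560x3 uint8, red, green, blue), "intrinsics" (3x3 intrinsics, pixels), "rvec" (rotation vector, rad) and "tvec" (3), from world to camera coordinates, as OpenCV has them; the wrist camera has in their place "T_tool_cam" (4x4, takes a point from camera to tool coordinates, whose origin is the TCP and whose axes are the tool frame's). Camera axes: x right, y down, z forward; pixel columns grow to the right and rows downward; lengths in m; the calibration is good to about 2 mm. The wrist camera is an equidistant fisheye: a pixel r from the principal point sees the ray r / f radians off the axis. A picture is of the moment at which its call begins: read the wrist's pose just before it. There is no depth.
- close_job(): hands the job in, once; it reports no verdict.
The state is a dict: "time": time; "joint_positions": joint angles; "qvel": joint speeds; "joint_torque": joint torques, N m; "tool_pos": TCP position; "ee_rot": TCP orientation; "wrist_force": force on the tool from outside, world axes, zero at the start; "wrist_torque": the same for the moment, N m; "width": finger opening in m.
Only numpy, scipy, OpenCV 4.12 (cv2) and the standard library are available. Lean on these libraries where they do the work, as an engineer would, in place of code of your own. Each camera call takes 0.05 s, during which the arm holds its last target.

## Working session

There is one attempt and no reset: what is moved stays moved. The work goes in short steps, Python scripts to look and compute and a tool call to move; the robot and the scene stay as the last step left them, time stands still between calls to the robot, and variables do not carry over. Pictures are saved under pics/ and viewed, and the job is handed in when it is done.

Besides the shell and the picture viewer there is one more tool, called after "Emit:" as name(argument=value, ...) on one line, values as JSON. send_rows: Moves the arm, as the interface text tells. Its arguments: {"type":"object","properties":{"rows":{"type":"array","items":{"type":"number"}}},"required":["rows"]}

```bash
ls; mkdir -p pics; python3 - <<'E'
from bench import *
import cv2,numpy as np
o=get_obs();print({k:np.round(v,3) for k,v in o.items()})
for n in ["side","top","wrist"]:
    s=snapshot(n);cv2.imwrite(f"pics/{n}0.png",s["color"][:,:,::-1])
    print(n,{k:np.round(v,4).tolist() for k,v in s.items() if k!="color"})
E
```

```text
pics
{'time': np.float64(0.0), 'joint_positions': array([ 1.004,  0.088,  1.372, -0.   ,  1.684, -0.103]), 'qvel': array([-0.001, -0.   ,  0.   ,  0.   , -0.001, -0.   ]), 'joint_torque': array([-1.0000e-03, -3.4018e+01, -3.0243e+01,  7.2000e-02,  3.3000e-02,
       -0.0000e+00]), 'tool_pos': array([0.246, 0.491, 0.204]), 'ee_rot': array([-3.141e+00,  2.000e-03,  1.107e+00]), 'wrist_force': array([-0.776, -0.19 ,  0.493]), 'wrist_torque': array([-0.002, -0.033,  0.004]), 'width': np.float64(0.094)}
side {'intrinsics': [[443.1143, 0.0, 274.6979], [0.0, 443.1143, 207.6754], [0.0, 0.0, 1.0]], 'rvec': [2.3925, -0.2782, 0.1327], 'tvec': [-0.5219, 0.1289, 1.1606]}
top {'intrinsics': [[421.3279, 0.0, 276.3573], [0.0, 421.3279, 211.7877], [0.0, 0.0, 1.0]], 'rvec': [2.1617, -2.2196, 0.093], 'tvec': [0.0024, 0.5124, 1.1123]}
wrist {'intrinsics': [[325.1923, 0.0, 287.7613], [0.0, 325.1923, 203.7577], [0.0, 0.0, 1.0]], 'T_tool_cam': [[1.0, -0.0007, 0.001, -0.0007], [0.0005, 0.9737, 0.2276, -0.0658], [-0.0012, -0.2276, 0.9737, -0.18], [0.0, 0.0, 0.0, 1.0]]}
```

View pics/side0.png

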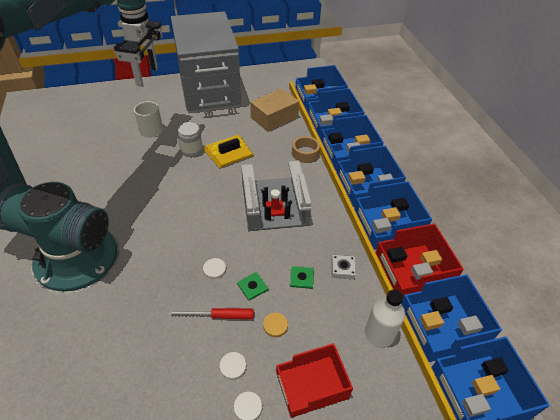

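View pics/top0.png

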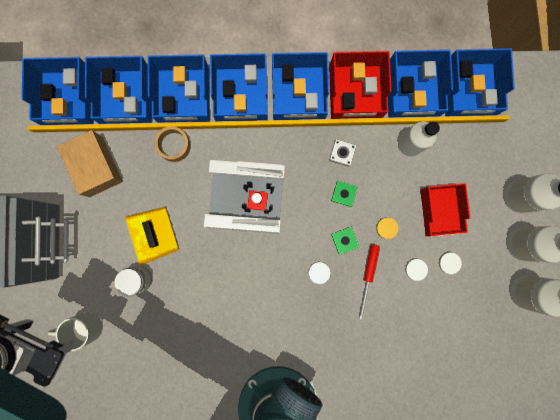

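View pics/wrist0.png

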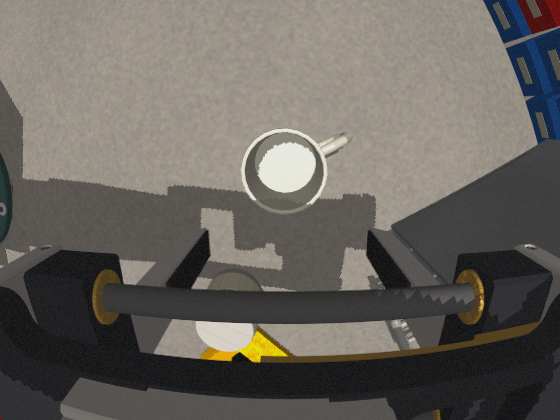

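Candidates (top view):
- Brass disc: (387,228). The white discs at (319,272), (417,269) and (450,263) are decoys.
- Return bin: (445,209). The red shelf bin at (360,85) is a decoy.
- Marker: (257,199). The red driver handle at (372,262) is not it.
- Spacers: (344,193) and (345,240).
- Block: (343,152).
- Lid: (152,234). The carton at (90,163) is not it.

Next I'll check these in close crops.

```bash
cat > h.py <<'E'
from bench import *
import cv2,numpy as np
from scipy.spatial.transform import Rotation as Ro
def pose():
    o=get_obs();return np.array(o["tool_pos"]),Ro.from_euler('xyz',o["ee_rot"])
def ray(s,uv,P=None):
    K=np.array(s["intrinsics"]);u=np.array([(uv[0]-K[0,2])/K[0,0],(uv[1]-K[1,2])/K[1,1]])
    if "rvec" in s:
        R=cv2.Rodrigues(np.array(s["rvec"],float))[0];t=np.array(s["tvec"]).ravel()
        return -R.T@t, R.T@np.array([u[0],u[1],1])
    th=np.hypot(*u);d=np.array([*(u/(th+1e-12)*np.sin(th)),np.cos(th)])
    T=np.array(s["T_tool_cam"]);p,R=P
    return p+R.apply(T[:3,3]),R.apply(T[:3,:3]@d)
def atz(s,uv,z,P=None):
    c,d=ray(s,uv,P);return c+d*(z-c[2])/d[2]
def proj(s,X,P=None):
    K=np.array(s["intrinsics"]);X=np.array(X,float)
    if "rvec" in s:
        R=cv2.Rodrigues(np.array(s["rvec"],float))[0];c=R@X+np.array(s["tvec"]).ravel();return (K@c)[:2]/c[2]
    T=np.array(s["T_tool_cam"]);p,R=P
    c=T[:3,:3].T@(R.inv().apply(X-p)-T[:3,3]);th=np.arctan2(np.hypot(c[0],c[1]),c[2]);n=c[:2]/np.hypot(c[0],c[1])
    return np.array([K[0,0]*th*n[0]+K[0,2],K[1,1]*th*n[1]+K[1,2]])
def crop(img,u0,v0,u1,v1,f,name):
    c=cv2.resize(img[v0:v1,u0:u1,::-1],None,fx=f,fy=f,interpolation=cv2.INTER_CUBIC)
    for k in range((u0+9)//10*10,u1,10): cv2.putText(c,str(k) if k%20==0 else '',((k-u0)*f,8),0,.3,(255,0,255),1);cv2.line(c,((k-u0)*f,10),((k-u0)*f,14),(255,0,255),1)
    for k in range((v0+9)//10*10,v1,10): cv2.putText(c,str(k),(0,(k-v0)*f),0,.3,(255,0,255),1)
    cv2.imwrite("pics/"+name+".png",c)
E
python3 - <<'E'
from h import *
s=snapshot("top");c=s["color"]
crop(c,300,130,480,290,4,"t1")
crop(c,115,150,295,275,4,"t2")
for n,uv,z in [("marker cap",(257,199),.08),("block",(343,152),.022),("sp",(344,193),.01),("sp2",(345,240),.01),("disc",(387,228),.012),("lid",(152,234),.03),("bin",(445,209),0.02),("base",(280,395),0)]:
    print(n,atz(s,uv,z).round(3))
E
```

```text
marker cap [0.542 0.038 0.08 ]
block [ 0.67  -0.196  0.022]
sp [ 0.559 -0.196  0.01 ]
sp2 [ 0.432 -0.194  0.01 ]
disc [ 0.461 -0.309  0.012]
lid [0.461 0.318 0.03 ]
bin [ 0.508 -0.466  0.02 ]
base [ 0.028 -0.008  0.   ]
```

View pics/t1.png

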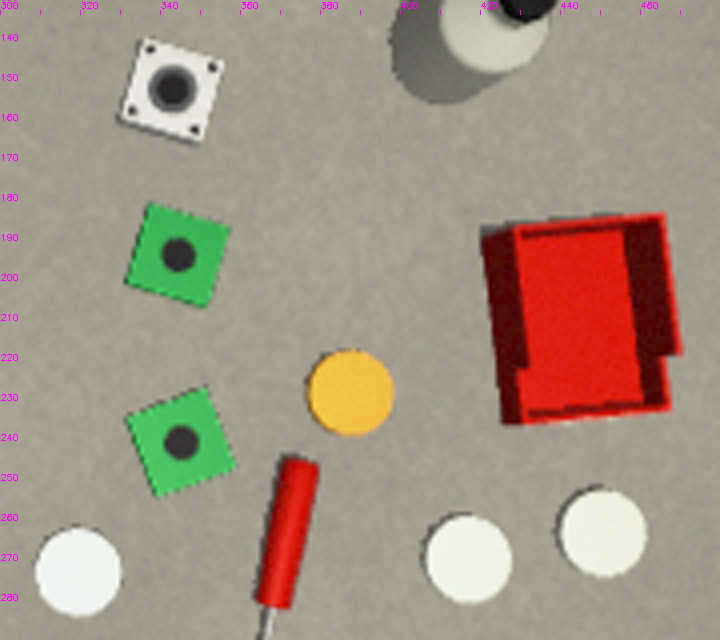

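View pics/t2.png

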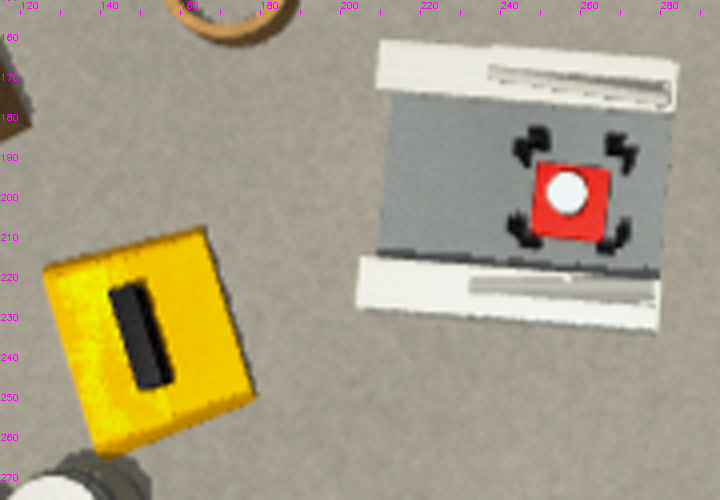

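Emit:
send_rows(rows=[34,-44,0,0,0,2.8,1,34,-44,0,0,0,2.8,1,34,-44,0,0,0,2.8,1,34,-44,0,0,0,2.8,1,34,-44,0,0,0,2.8,1,34,-44,0,0,0,2.8,1,34,-44,0,0,0,2.8,1,34,-44,0,0,0,2.8,1])

```text
time: 1.2
tool_pos: [0.5188, 0.1383, 0.2054]
ee_rot: [-3.142, -0.0, 1.499]
wrist_force: [0.9, 0.7, 0.1]
width: 0.0939
```

Emit:
send_rows(rows=[40,-50,0,0,0,0,1,40,-50,0,0,0,0,1,0,0,0,0,0,0,1,0,0,0,0,0,0,1,0,0,0,0,0,0,1,0,0,0,0,0,0,1,0,0,0,0,0,0,1,0,0,0,0,0,0,1])

```text
time: 2.2
tool_pos: [0.596, 0.0427, 0.2057]
ee_rot: [3.141, -0.0, 1.499]
wrist_force: [0.0, -0.5, -0.4]
width: 0.0939
```

```bash
python3 - <<'E'
from h import *
P=pose();s=snapshot("wrist");print(P[0],P[1].as_euler('xyz'))
cv2.imwrite("pics/w1.png",s["color"][:,:,::-1])
print(proj(s,P[0],P))
t=snapshot("top");cv2.imwrite("pics/top1.png",t["color"][:,:,::-1])
t=snapshot("side");cv2.imwrite("pics/side1.png",t["color"][:,:,::-1])
E
```

```text
[0.59596822 0.04274577 0.20570496] [ 3.14129798e+00 -6.30192527e-05  1.49868794e+00]
[288.5454222  243.33715923]
```

View pics/w1.png

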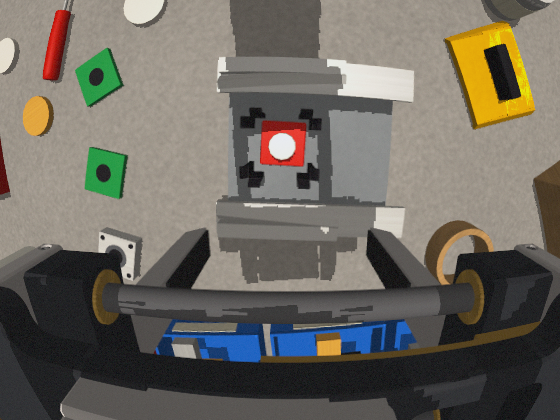

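View pics/top1.png

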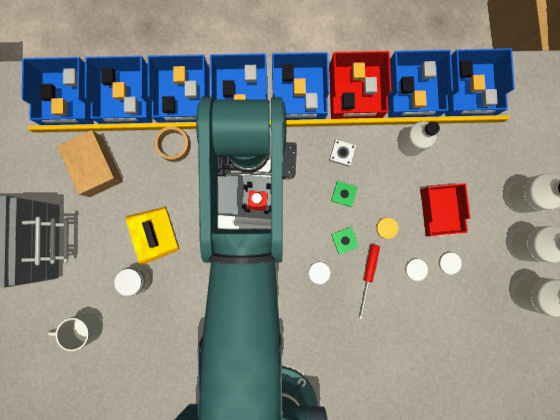

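View pics/side1.png

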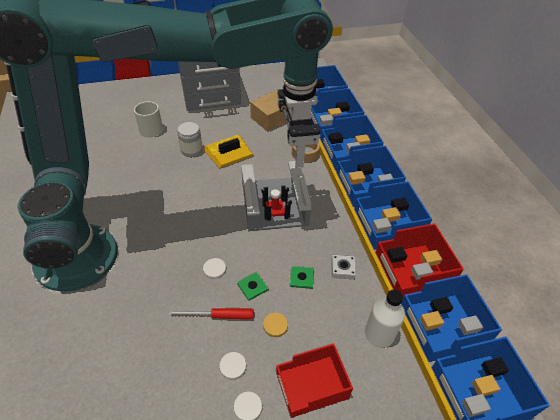

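Only two green spacers are on the bench. The cassette's mouth faces world +y, and the wrist view shows the marker at (283,146). I'll zoom in to fit the cassette pose.

```bash
python3 - <<'E'
from h import *
s=cv2.imread("pics/w1.png")[:,:,::-1]
crop(s,205,50,415,240,4,"w1c")
E
```

```text
(no output)
```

View pics/w1c.png

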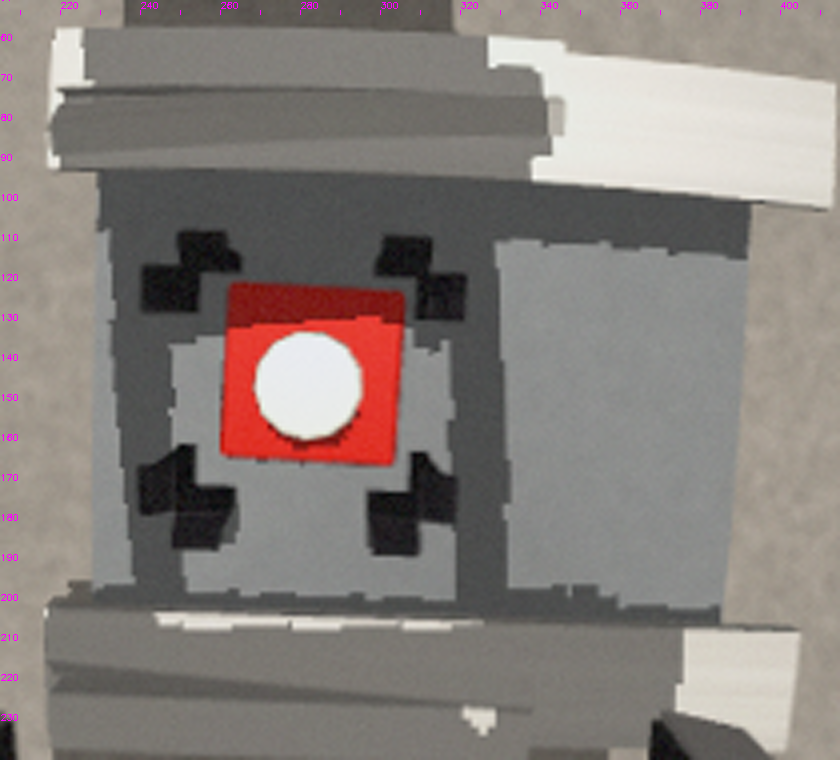

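```bash
cat > fit.py <<'E'
from h import *
from scipy.optimize import least_squares
def fit(s,P,X,uv,x0,fz=True):
    X=np.array(X,float)/1000;uv=np.array(uv,float)
    def f(q):
        R=Ro.from_euler('z',q[2]).as_matrix();W=X@R.T+[q[0],q[1],0]
        return np.concatenate([proj(s,w,P)-u for w,u in zip(W,uv)])
    r=least_squares(f,x0,loss='soft_l1');return r.x,f(r.x).reshape(-1,2)
E
python3 - <<'E'
from fit import *
P=pose();s=snapshot("wrist")
X=[(-54,130,75),(-86,130,75),(-86,-62,75),(-54,-62,75),(54,-62,75),(54,130,75),(86,130,75)]
uv=[(411.75,102),(413.75,70.5),(219,57),(217,92),(217,201.3),(405,207.8),(402.5,238)]
q,r=fit(s,P,X,uv,[.54,.04,-.07]);print(q,np.degrees(q[2]));print(r.round(1))
print("marker cap",atz(s,(205+308/4,50+385/4),.080,P))
# marker base top corners z=.020
b=[(232,282),(405,292),(395,465),(221,455)]
pts=np.array([atz(s,(205+a/4,50+c/4),.020,P) for a,c in b]);print(pts.mean(0),pts.round(4))
# top cam
t=snapshot("top");
for x in X: 
    R=Ro.from_euler('z',q[2]).as_matrix();print((proj(t,R@(np.array(x)/1000)+[q[0],q[1],0])).round(1),end=' ')
E
```

```text
[ 0.5481504   0.03837637 -0.10703656] -6.13274313609919
[[ 1.6 -0.2]
 [ 0.4  0.2]
 [-0.4  2.4]
 [ 0.3 -0.4]
 [-0.6  0.2]
 [ 0.2 -0.2]
 [-1.1 -0.9]]
marker cap [0.54603774 0.04038727 0.08      ]
[0.54601248 0.04086969 0.02      ] [[0.5186 0.0202 0.02  ]
 [0.525  0.0681 0.02  ]
 [0.5735 0.062  0.02  ]
 [0.567  0.0132 0.02  ]]
[204.1 213.6] [203.  226.1] [278.4 232.2] [279.4 219.7] [282.7 177.8] [208.  171.7] [209.2 159.4]
```

Emit:
send_rows(rows=[-25,-1,0,0,0,-1,1,-25,-1,0,0,0,-1,1,0,0,-40,0,0,0,1,0,0,-50,0,0,0,1,0,0,-45,0,0,0,1,0,0,-40,0,0,0,1,0,0,0,0,0,0,1,0,0,0,0,0,0,1])

```text
time: 3.45
tool_pos: [0.5474, 0.0402, 0.0322]
ee_rot: [3.139, -0.0, 1.463]
wrist_force: [0.1, 1.2, 1.5]
width: 0.0942
```

Emit:
send_rows(rows=[0,0,0,0,0,0,0,0,0,0,0,0,0,0,0,0,0,0,0,0,0,0,0,0,0,0,0,0,0,0,0,0,0,0,0,0,0,0,0,0,0,0,0,0,0,0,0,0,0,0,0,0,0,0,0,0])

```text
time: 4.45
tool_pos: [0.5461, 0.0403, 0.0304]
ee_rot: [-3.142, -0.0, 1.463]
wrist_force: [0.3, -0.1, -0.3]
width: 0.0248
```

Emit:
send_rows(rows=[0,0,20,0,0,0,0,0,0,30,0,0,0,0,0,0,40,0,0,0,0,0,0,40,0,0,0,0,0,0,40,0,0,0,0,0,-40,0,0,0,0,0,-50,0,0,0,0,0,-50,0,0,0,0,0])

```text
invalid input
```

Emit:
send_rows(rows=[0,-55,0,0,0,0,0,0,-55,0,0,0,0,0,0,-50,0,0,0,0,0,0,-50,0,0,0,0,0,0,-40,0,0,0,0,0,0,0,0,0,0,0,0,0,0,0,0,0,0,0,0,0,0,0,0,0,0])

```text
time: 5.45
tool_pos: [0.5462, -0.2084, 0.0304]
ee_rot: [-3.141, -0.001, 1.465]
wrist_force: [0.0, 0.3, 0.0]
width: 0.0015
```

```bash
python3 - <<'E'
from h import *
P=pose();s=snapshot("wrist");print(P[0],P[1].as_euler('xyz'))
cv2.imwrite("pics/w2.png",s["color"][:,:,::-1])
print(get_obs()["width"])
E
```

```text
[ 0.54615402 -0.208407    0.03037965] [-3.14125993e+00 -5.85199025e-04  1.46451208e+00]
0.0004368928375542315
```

View pics/w2.png

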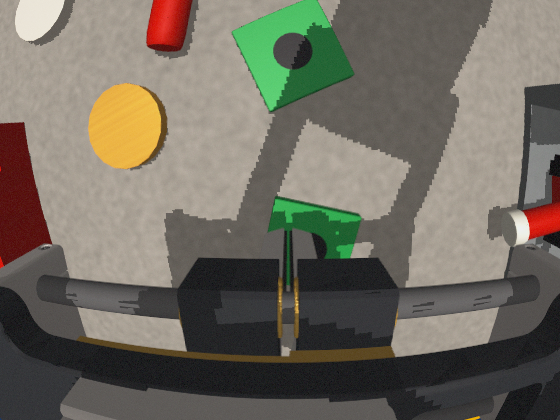

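The first of those two calls was refused because it was one number short. The second then ran at low height, dragging the marker sideways and tipping it. From now on I'll send moves one at a time. First I'll raise the arm and look at what was disturbed.

Emit:
send_rows(rows=[0,0,40,0,0,0,1,0,0,45,0,0,0,1,0,0,45,0,0,0,1,0,0,45,0,0,0,1,-20,45,0,0,0,0,1,-20,45,0,0,0,0,1,0,45,0,0,0,0,1,0,0,0,0,0,0,1])

```text
time: 6.5
tool_pos: [0.5058, -0.0714, 0.206]
ee_rot: [3.141, -0.001, 1.469]
wrist_force: [0.4, -0.9, 0.3]
width: 0.0774
```

```bash
python3 - <<'E'
from h import *
P=pose();s=snapshot("wrist");print(P[0],P[1].as_euler('xyz'))
cv2.imwrite("pics/w3.png",s["color"][:,:,::-1])
t=snapshot("top");cv2.imwrite("pics/top3.png",t["color"][:,:,::-1])
t=snapshot("side");cv2.imwrite("pics/side3.png",t["color"][:,:,::-1])
E
```

```text
[ 0.50578234 -0.07139276  0.20600299] [ 3.14067868e+00 -5.96355021e-04  1.46877201e+00]
```

View pics/w3.png

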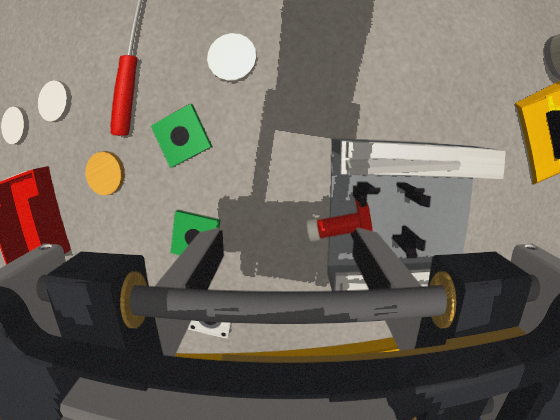

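View pics/side3.png

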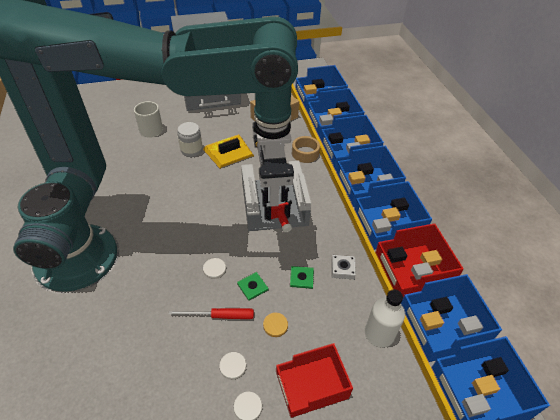

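View pics/top3.png

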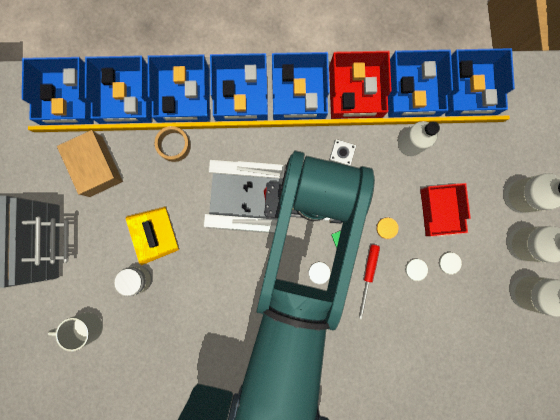

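Emit:
send_rows(rows=[5,-5,0,0,0,-10.5,1,5,-5,0,0,0,-10.5,1,5,-5,0,0,0,-10.5,1,5,-5,0,0,0,-10.5,1,5,-5,0,0,0,-10.5,1,5,-5,0,0,0,-10.5,1,5,-5,0,0,0,-10.5,1,5,-5,0,0,0,-10.5,1])

```text
time: 7.65
tool_pos: [0.5463, -0.1164, 0.205]
ee_rot: [3.141, 0.001, -0.011]
wrist_force: [0.5, 1.5, 0.4]
width: 0.0939
```

```bash
python3 - <<'E'
from h import *
P=pose();s=snapshot("wrist");print(P[0],P[1].as_euler('xyz'))
cv2.imwrite("pics/w4.png",s["color"][:,:,::-1])
E
```

```text
[ 0.54629224 -0.11637597  0.20501681] [ 3.14138787e+00  7.16181258e-04 -1.10880260e-02]
```

View pics/w4.png

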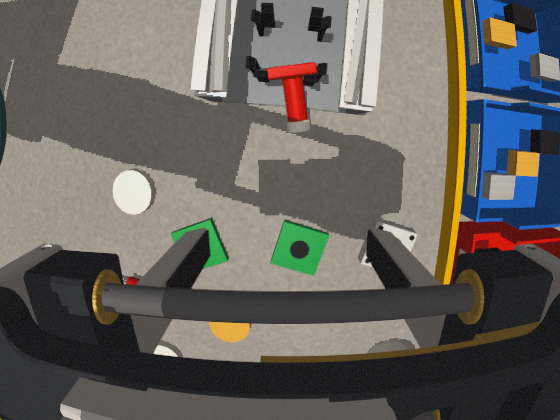

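```bash
python3 - <<'E'
from h import *
s=cv2.imread("pics/w4.png")[:,:,::-1]
crop(s,235,0,365,140,5,"w4c")
P=pose();s=snapshot("wrist")
for n,uv,z in [("stem base",(290,80),.045),("stem cap",(297,115),.03),("capend",(298,128),.025),("base top L",(268,72),.058)]: print(n,atz(s,uv,z,P).round(4))
q=np.array([.5482,.0384,-.107]);R=Ro.from_euler('z',q[2])
for x in [(0,-62,8),(0,-31,68),(19,-31,68),(-19,-31,68)]: w=R.apply(np.array(x)/1e3)+[q[0],q[1],0];print(w.round(3),proj(s,w,P))
E
```

```text
stem base [ 5.504e-01 -1.000e-04  4.500e-02]
stem cap [ 0.5575 -0.0365  0.03  ]
capend [ 0.5586 -0.0507  0.025 ]
base top L [0.5286 0.0067 0.058 ]
[ 0.542 -0.023  0.008] [282.37174891 104.62416989]
[0.545 0.008 0.068] [284.25968084  68.94511794]
[0.564 0.006 0.068] [303.8990571   70.76222668]
[0.526 0.01  0.068] [264.65580679  67.44896562]
```

View pics/w4c.png

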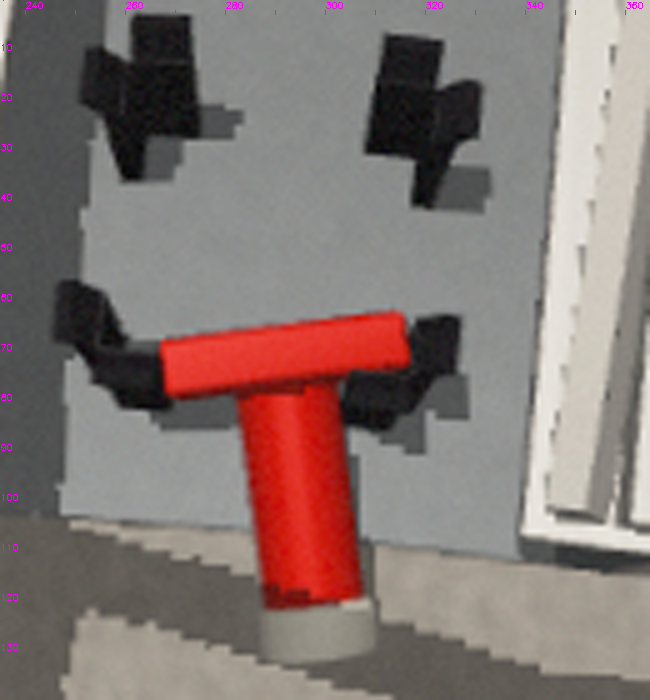

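Emit:
send_rows(rows=[2,24,0,0,0,3,0.5,2,24,0,0,0,3,0.5,2,25,0,0,0,3,0.5,2,25,-30,0,0,0.5,0.5,0,0,-30,0,0,0,0.5,0,0,-30,0,0,0,0.5,0,0,0,0,0,0,0.5,0,0,0,0,0,0,0.5])

```text
time: 8.75
tool_pos: [0.5548, -0.0172, 0.1167]
ee_rot: [3.141, -0.002, 0.163]
wrist_force: [-0.4, 0.1, 0.5]
width: 0.0475
```

```bash
python3 - <<'E'
from h import *
P=pose();s=snapshot("wrist");print(P[0],P[1].as_euler('xyz'))
cv2.imwrite("pics/w5.png",s["color"][:,:,::-1])
t=snapshot("side")["color"];crop(t,220,130,340,250,5,"s5")
E
```

```text
[ 0.55478181 -0.01719871  0.11669599] [ 3.14109356e+00 -1.54491635e-03  1.63435142e-01]
```

View pics/w5.png

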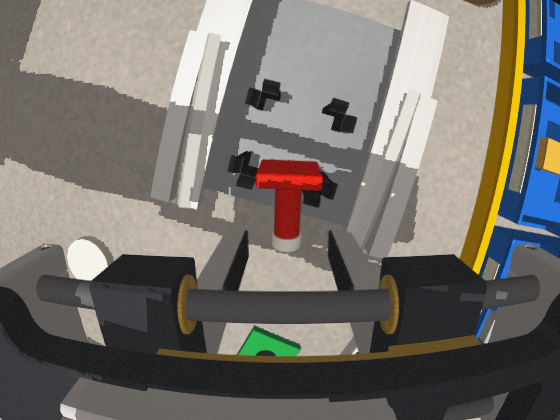

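View pics/s5.png

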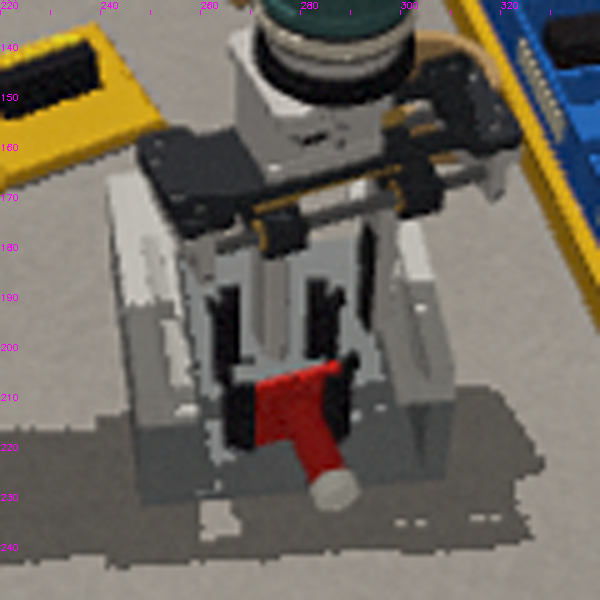

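Emit:
send_rows(rows=[0,0,-35,0,0,0,0.5,0,0,-35,0,0,0,0.5,0,0,-20,0,0,0,0.5,0,0,-13,0,0,0,0.5,0,0,0,0,0,0,0.5,0,0,0,0,0,0,0,0,0,0,0,0,0,0,0,0,0,0,0,0,0])

```text
time: 9.85
tool_pos: [0.5549, -0.0168, 0.0135]
ee_rot: [3.141, -0.002, 0.163]
wrist_force: [0.5, 0.4, 2.8]
width: 0.0211
```

Emit:
send_rows(rows=[0,0,0,0,0,0,0,0,0,0,0,0,0,0,0,0,0,0,0,0,0,0,0,0,0,0,0,0,0,0,0,0,0,0,0,0,0,0,0,0,0,0,0,0,0,0,0,0,0,0,0,0,0,0,0,0])

```text
time: 10.85
tool_pos: [0.5549, -0.0167, 0.0134]
ee_rot: [3.141, -0.002, 0.163]
wrist_force: [1.0, -1.2, 6.6]
width: 0.0212
```

Gripped: the opening is 21 mm on the 22 mm stem. Lifting straight up.

Emit:
send_rows(rows=[0,0,10,0,0,0,0,0,0,20,0,0,0,0,0,0,30,0,0,0,0,0,0,40,0,0,0,0,0,0,50,0,0,0,0,0,0,50,0,0,0,0,0,0,0,0,0,0,0,0,0,0,0,0,0,0])

```text
time: 11.85
tool_pos: [0.5531, -0.0165, 0.2106]
ee_rot: [-3.141, 0.003, 0.163]
wrist_force: [0.7, -0.3, -1.0]
width: 0.0213
```

```bash
python3 - <<'E'
from h import *
P=pose();s=snapshot("wrist");print(P[0],P[1].as_euler('xyz'),get_obs()["width"])
cv2.imwrite("pics/w6.png",s["color"][:,:,::-1])
t=snapshot("side")["color"];crop(t,220,70,360,200,5,"s6")
E
```

```text
[ 0.55309388 -0.01653609  0.21057045] [-3.14060031  0.00345345  0.16297216] 0.021239708300312618
```

View pics/w6.png

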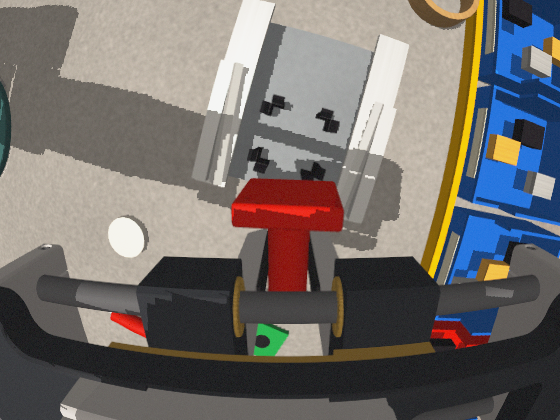

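View pics/s6.png

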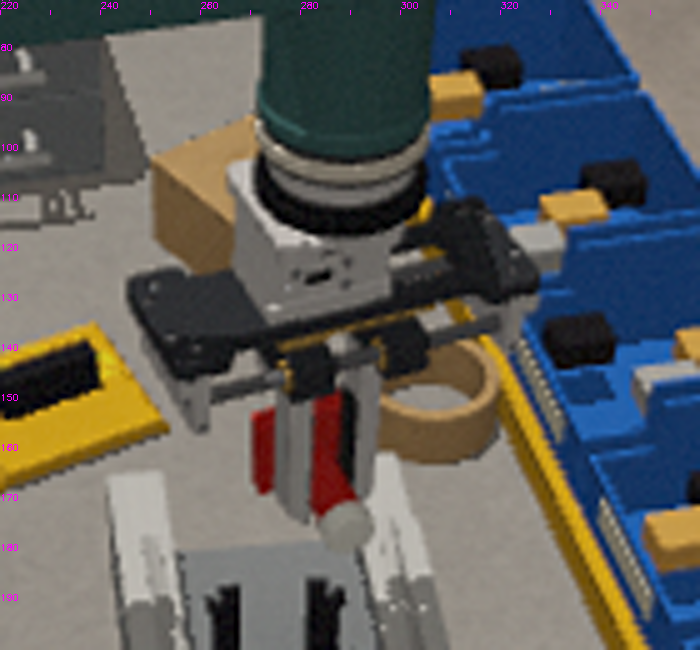

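```bash
python3 - <<'E'
from h import *
t=snapshot("top")
a=lambda x,y,z:atz(t,(300+x/4,130+y/4),z).round(3)
for p in [(517,228,.06),(664,214,.06),(682,353,.06),(670,408,.036),(522,424,.036),(505,424,0),(484,230,0)]: print(p,a(*p))
E
```

```text
(517, 228, 0.06) [ 0.564 -0.411  0.06 ]
(664, 214, 0.06) [ 0.57  -0.508  0.06 ]
(682, 353, 0.06) [ 0.479 -0.514  0.06 ]
(670, 408, 0.036) [ 0.444 -0.515  0.036]
(522, 424, 0.036) [ 0.436 -0.416  0.036]
(505, 424, 0) [ 0.437 -0.418  0.   ]
(484, 230, 0) [ 0.57  -0.411  0.   ]
```

Emit:
send_rows(rows=[-6,-55,0,0,0,-10.5,0,-6,-55,0,0,0,-10.5,0,-6,-55,0,0,0,-10.5,0,-6,-55,0,0,0,-10.5,0,-6,-55,0,0,0,-10.5,0,-6,-55,0,0,0,-10.5,0,-6,-55,0,0,0,-10.5,0,-6,-55,0,0,0,-10.5,0])

```text
time: 13.0
tool_pos: [0.5053, -0.4579, 0.2102]
ee_rot: [3.14, 0.003, -1.309]
wrist_force: [1.3, 0.3, -0.1]
width: 0.0214
```

Emit:
send_rows(rows=[-2,-6,0,0,0,-6,0,0,0,0,0,0,-6,0,0,0,-20,0,0,0,0,0,0,-30,0,0,0,0,0,0,-30,0,0,0,0,0,0,-20,0,0,0,0,0,0,0,0,0,0,0,0,0,0,0,0,0,0])

```text
time: 14.0
tool_pos: [0.5046, -0.4632, 0.1136]
ee_rot: [-3.141, -0.001, -1.513]
wrist_force: [-0.9, -0.3, -0.0]
width: 0.021
```

```bash
python3 - <<'E'
from h import *
P=pose();s=snapshot("wrist");print(P[0],P[1].as_euler('xyz'),get_obs()["width"])
cv2.imwrite("pics/w7.png",s["color"][:,:,::-1])
t=snapshot("side")["color"];crop(t,220,270,380,410,5,"s7")
E
```

```text
[ 0.50455551 -0.46315628  0.11355581] [-3.14059093e+00 -1.33498124e-03 -1.51273816e+00] 0.021908040804487543
```

View pics/w7.png

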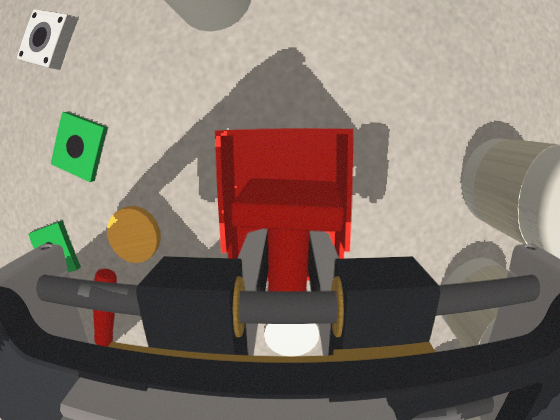

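View pics/s7.png

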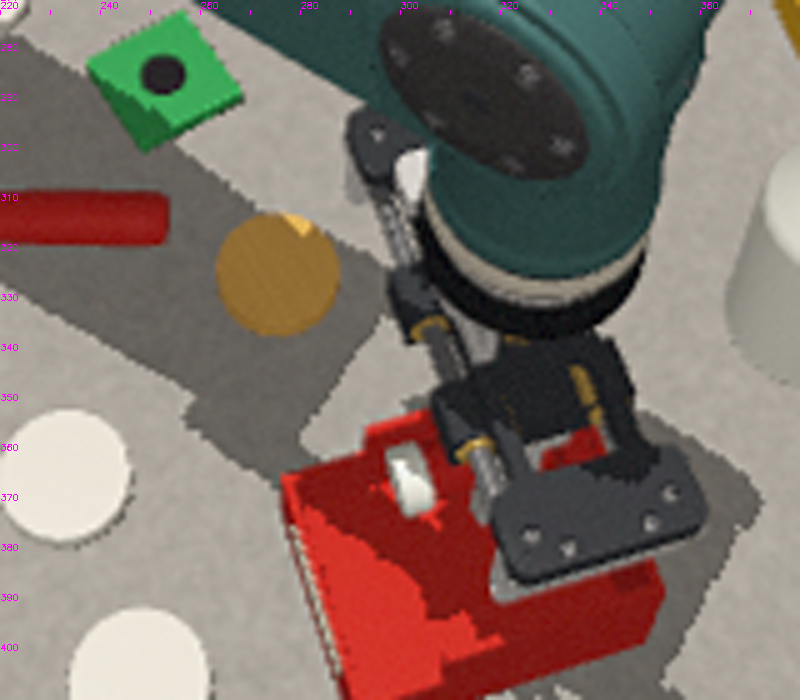

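Emit:
send_rows(rows=[0,0,-25,0,0,0,0,0,0,-25,0,0,0,0,0,0,-20,0,0,0,0,0,0,-6,0,0,0,0,0,0,-6,0,0,0,0,0,0,0,0,0,0,0,0,0,0,0,0,0,0,0,0,0,0,0,0,0])

```text
time: 15.1
tool_pos: [0.5045, -0.463, 0.0313]
ee_rot: [-3.141, -0.001, -1.513]
wrist_force: [0.9, 0.7, -1.2]
width: 0.021
```

Emit:
send_rows(rows=[0,0,-4,0,0,0,0,0,0,-4,0,0,0,0,0,0,0,0,0,0,0,0,0,0,0,0,0,0.6,0,0,0,0,0,0,0.6,0,0,0,0,0,0,0.6,0,0,0,0,0,0,0.6,0,0,0,0,0,0,0.6])

```text
time: 16.1
tool_pos: [0.5042, -0.4627, 0.0226]
ee_rot: [-3.142, -0.0, -1.513]
wrist_force: [0.0, -0.1, -0.4]
width: 0.0562
```

Emit:
send_rows(rows=[0,0,20,0,0,0,0.6,0,0,30,0,0,0,0.6,0,0,40,0,0,0,0.6,0,0,45,0,0,0,0.6,0,0,45,0,0,0,1,5,40,0,0,0,0,1,5,50,0,0,0,0,1,0,0,0,0,0,0,1])

```text
time: 17.1
tool_pos: [0.515, -0.3699, 0.2052]
ee_rot: [-3.139, -0.001, -1.509]
wrist_force: [-0.9, -0.4, -0.0]
width: 0.0924
```

```bash
python3 - <<'E'
from h import *
P=pose();s=snapshot("wrist");print(P[0],P[1].as_euler('xyz'),get_obs()["width"])
cv2.imwrite("pics/w8.png",s["color"][:,:,::-1])
t=snapshot("side")["color"];crop(t,220,270,380,410,5,"s8")
E
```

```text
[ 0.51502115 -0.36989249  0.20524007] [-3.13911571e+00 -1.48047446e-03 -1.50878816e+00] 0.09330820050471514
```

View pics/w8.png

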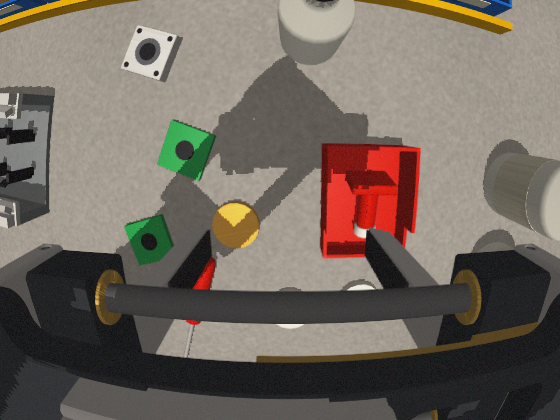

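View pics/s8.png

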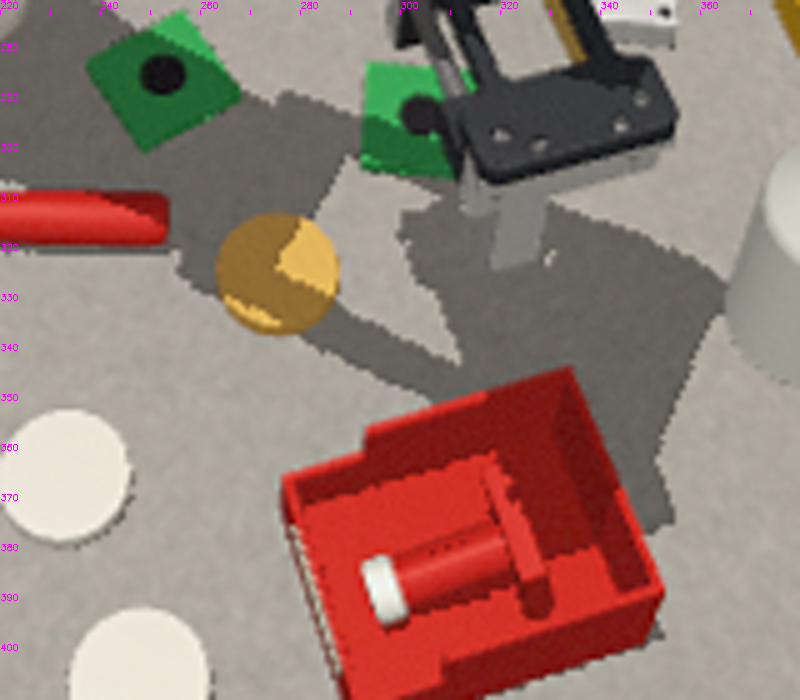

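The marker is inside the bin, lying on its side. Next I'll measure the block, spacers and disc.

```bash
python3 - <<'E'
from h import *
s=cv2.imread("pics/w8.png")[:,:,::-1]
crop(s,110,15,270,275,3,"w8c")
crop(s,115,20,185,85,10,"w8b")
E
```

View pics/w8b.png

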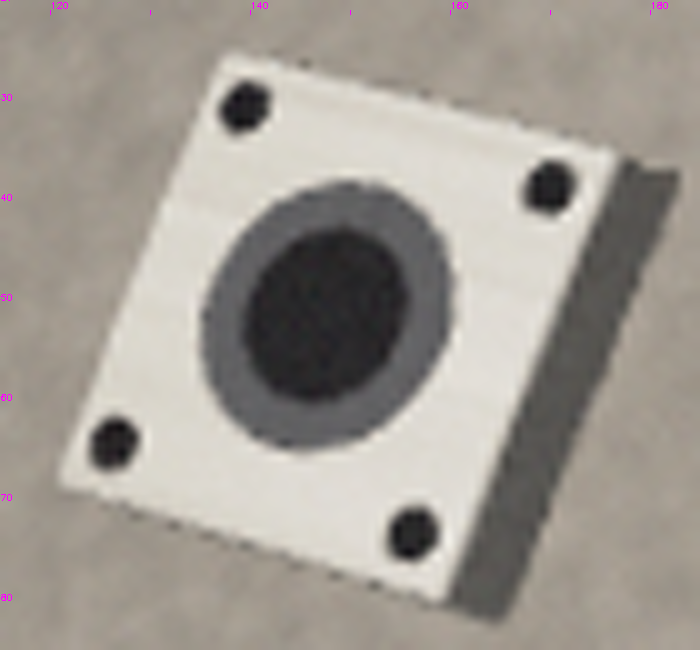

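View pics/w8c.png

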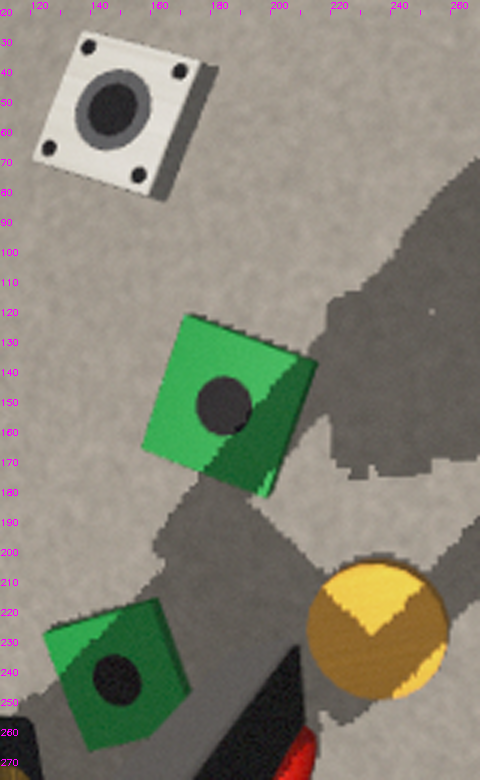

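```bash
cat >> fit.py <<'E'
def sq(s,P,uv,z,side=58):
    h=side/2
    pts=np.array([atz(s,p,z,P) for p in uv]);c=pts.mean(0)
    d=pts-c;e=np.roll(pts,-1,0)-pts
    a=np.degrees(np.arctan2(e[:,1],e[:,0]));a=(a+45)%90-45
    print("centre",c.round(4),"yaw",a.round(1),np.mean(a).round(2),"sides",(np.linalg.norm(e,axis=1)*1e3).round(1))
    return c
E
python3 - <<'E'
from fit import *
P=pose();s=snapshot("wrist")
sq(s,P,[(137.5,25),(177,35.3),(160,80.2),(121,68.5)],.022)
sq(s,P,[(172.3,120),(216,135),(199.3,180.7),(157.3,164)],.010)
print(atz(s,(149,241.7),.01,P),atz(s,(184.5,150),.01,P),"bore",atz(s,(147.5,51.5),.022,P), "disc",atz(s,(110+378/3,15+630/3),.012,P))
E
```

```text
centre [ 0.6692 -0.1995  0.022 ] yaw [-18.3 -17.3 -17.9 -17.7] -17.79 sides [56.8 56.6 57.1 57.1]
centre [ 0.5507 -0.2498  0.01  ] yaw [-17.2 -19.2 -18.6 -19.4] -18.6 sides [57.5 58.1 57.6 56.8]
[ 0.43119913 -0.19713554  0.01      ] [ 0.55066859 -0.24848547  0.01      ] bore [ 0.66951758 -0.19871404  0.022     ] disc [ 0.46296429 -0.31386991  0.012     ]
```

Spacer A has been knocked and is now at (0.551,-0.249). I'm moving close to the block for a precise look.

Emit:
send_rows(rows=[13,26,0,0,0,-3.5,1,13,26,0,0,0,-3.5,1,13,26,0,0,0,-3.5,1,13,26,0,0,0,-3.5,1,13,26,-20,0,0,-3.5,1,10,26,-20,0,0,-3.5,1,0,14,-20,0,0,0,1,0,0,0,0,0,0,1])

```text
time: 18.25
tool_pos: [0.5883, -0.2027, 0.1403]
ee_rot: [3.137, 0.0, -1.879]
wrist_force: [0.0, 0.5, 0.3]
width: 0.0939
```

```bash
cat > look.py <<'E'
from fit import *
import sys,json
n=sys.argv[1]
P=pose();s=snapshot("wrist");print(P[0].round(4),np.degrees(P[1].as_euler('xyz')).round(2),get_obs()["width"].round(4))
cv2.imwrite(f"pics/{n}.png",s["color"][:,:,::-1])
if len(sys.argv)>2:
    a=list(map(int,sys.argv[2:7]));crop(s["color"],*a[:4],a[4],n+"c")
E
python3 look.py w9
```

```text
Traceback (most recent call last):
  File "look.py", line 4, in <module>
    P=pose();s=snapshot("wrist");print(P[0].round(4),np.degrees(P[1].as_euler('xyz')).round(2),get_obs()["width"].round(4))
                                                                                               ^^^^^^^^^^^^^^^^^^^^^^^^
AttributeError: 'float' object has no attribute 'round'
```

```bash
sed -i 's/get_obs()\["width"\].round(4)/round(float(get_obs()["width"]),4)/' look.py; python3 look.py w9 210 90 350 230 5
```

```text
[ 0.5889 -0.2037  0.1419] [ 1.7992e+02 -3.0000e-02 -1.0772e+02] 0.0938
```

View pics/w9.png

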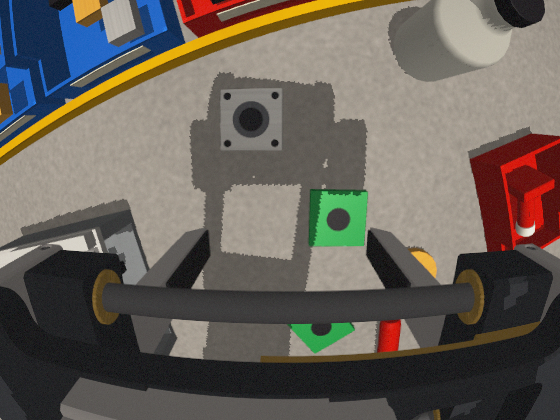

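View pics/w9c.png

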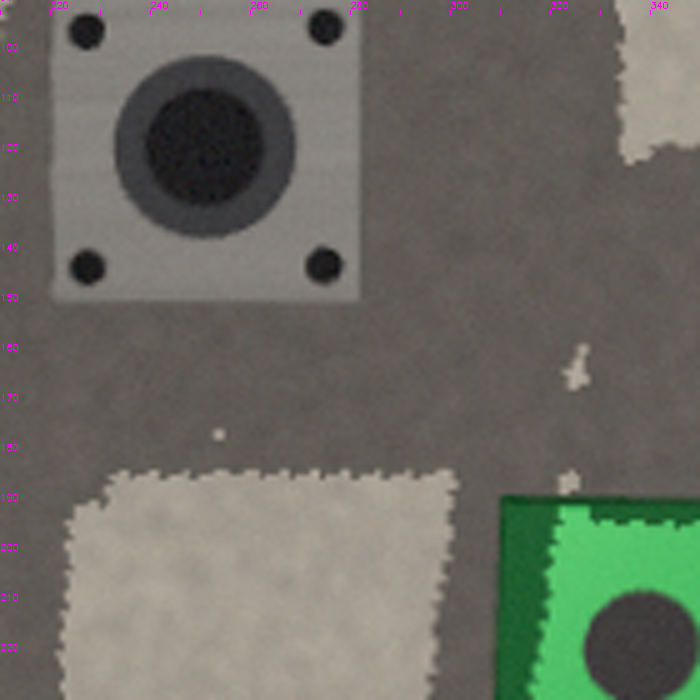

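```bash
python3 - <<'E'
from fit import *
P=pose();s=snapshot("wrist")
sq(s,P,[(227.6,96.4),(275,95.2),(274.7,143.1),(227.6,143.5)],.022)
c=atz(s,(251,119.4),.022,P);print(c, (c-P[0])*1e3)
E
```

```text
centre [ 0.6707 -0.1951  0.022 ] yaw [-17.7 -18.3 -18.1 -18.4] -18.12 sides [43.9 44.5 44.  44.2]
[ 0.67063941 -0.1951595   0.022     ] [  81.25801485    9.02865438 -121.03824286]
```

Emit:
send_rows(rows=[27,3,0,0,0,-0.4,1,27,3,0,0,0,0,1,28,3,0,0,0,0,1,0,0,-35,0,0,0,1,0,0,-40,0,0,0,1,0,0,-35,0,0,0,1,0,0,0,0,0,0,1,0,0,0,0,0,0,1])

```text
time: 19.4
tool_pos: [0.6724, -0.195, 0.035]
ee_rot: [-3.138, -0.0, -1.887]
wrist_force: [-0.0, -0.5, 0.8]
width: 0.0939
```

Emit:
send_rows(rows=[-1,0,-15,0,0,0,1,0,0,-15,0,0,0,1,0,0,0,0,0,0,0,0,0,0,0,0,0,0,0,0,0,0,0,0,0,0,0,0,0,0,0,0,0,0,0,0,0,0,0,0,0,0,0,0,0,0])

```text
time: 20.4
tool_pos: [0.6702, -0.1937, 0.0026]
ee_rot: [-3.141, -0.0, -1.886]
wrist_force: [-0.1, 0.1, -0.6]
width: 0.0576
```

Emit:
send_rows(rows=[0,0,15,0,0,0,0,0,0,30,0,0,0,0,0,0,40,0,0,0,0,0,0,45,0,0,0,0,0,0,45,0,0,0,0,0,0,0,0,0,0,0,0,0,0,0,0,0,0,0,0,0,0,0,0,0])

```text
time: 21.4
tool_pos: [0.6687, -0.1932, 0.1735]
ee_rot: [3.135, 0.0, -1.886]
wrist_force: [0.5, -0.9, -2.2]
width: 0.0579
```

```bash
python3 look.py w10 180 200 400 360 3
```

```text
[ 0.6687 -0.1932  0.1735] [ 1.7963e+02  1.0000e-02 -1.0807e+02] 0.058
```

View pics/w10.png

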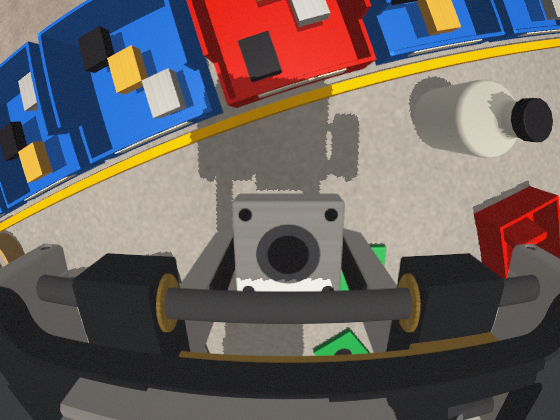

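```bash
python3 - <<'E'
from fit import *
P=pose();s=snapshot("wrist")
c=atz(s,(288.5,255),P[0][2]+.0194,P);print("world off",(c-P[0])*1e3,"tool off",P[1].inv().apply(c-P[0])*1e3)
for uv in [(245,215),(331,214)]: 
    p=atz(s,uv,P[0][2]+.0194,P);print(P[1].inv().apply(p-P[0])*1e3)
q=np.array([.5482,.0384]);print("to pocket",(q-P[0][:2])*1e3,"turn",-96.1-np.degrees(P[1].as_euler('xyz'))[2])
E
```

```text
world off [-0.25922756 -0.85240718 19.4       ] tool off [  0.88618767   0.10060882 -19.39995738]
[-21.49158055 -21.96922753 -19.52963891]
[ 22.72145619 -22.49905776 -19.54332324]
to pocket [-120.62886273  231.59009481] turn 11.974785303873219
```

Emit:
send_rows(rows=[-28,33,0,0,0,1.7,0,-28,33,0,0,0,1.7,0,-28,33,0,0,0,1.7,0,-28,33,0,0,0,1.7,0,-28,33,0,0,0,1.7,0,-28,33,0,0,0,1.7,0,-28,33,0,0,0,1.8,0,0,0,0,0,0,0,0])

```text
time: 22.5
tool_pos: [0.4722, 0.0392, 0.177]
ee_rot: [3.14, 0.0, -1.673]
wrist_force: [0.4, -0.2, -1.8]
width: 0.0576
```

Emit:
send_rows(rows=[0,0,0,0,0,0,0,0,0,0,0,0,0,0,0,0,0,0,0,0,0,0,0,0,0,0,0,0,0,0,0,0,0,0,0,0,0,0,0,0,0,0,0,0,0,0,0,0,0,0,0,0,0,0,0,0])

```text
time: 23.5
tool_pos: [0.4741, 0.0373, 0.1775]
ee_rot: [-3.141, -0.0, -1.677]
wrist_force: [-0.4, -0.9, -2.5]
width: 0.058
```

```bash
python3 look.py w11 140 40 410 240 3
```

```text
[0.4741 0.0373 0.1775] [-179.99   -0.    -96.07] 0.0577
```

View pics/w11.png

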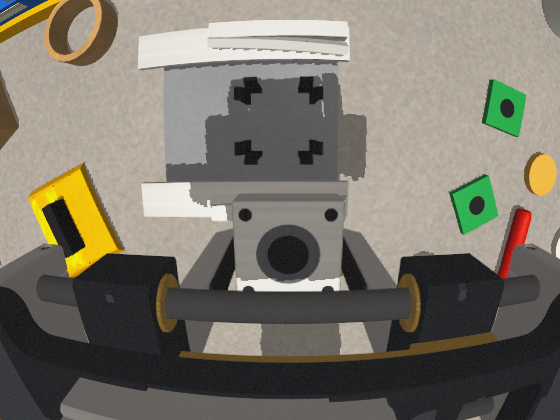

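View pics/w11c.png

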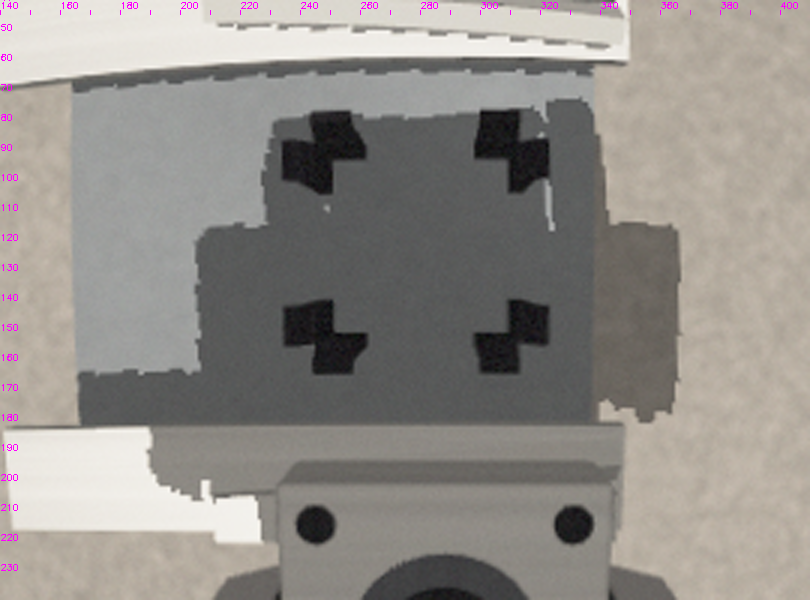

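```bash
python3 - <<'E'
from fit import *
P=pose();s=snapshot("wrist")
c=atz(s,(278.5,120.8),.068,P);print(c,(c-P[0])*1e3)
for uv in [(140+282/3,40+160/3),(140+549/3,40+160/3),(140+282/3,40+325/3),(140+549/3,40+325/3)]: print(atz(s,uv,.068,P).round(4))
q=np.array([.5482,.0384,-.107]);R=Ro.from_euler('z',q[2])
print(proj(s,[.5482,.0384,.068],P))
# refit ledge corners here: (54..): 
uv=[(347,60.5),(348,181.5),(141,184),(140,69)]
# readings: right end (-62) upper ledge inner (54,-62), lower ledge inner (-54,-62), lower inner +130, upper inner +130
uv=[(140+628/3,40+63/3),(140+624/3,40+424/3),(140+3/3,40+432/3),(140,40+88/3),(140+12/3,40+530/3)]
X=[(54,-62,75),(-54,-62,75),(-54,130,75),(54,130,75),(-86,130,75)]
print(*fit(s,P,X,uv,q))
E
```

```text
[0.54715265 0.03746577 0.068     ] [  73.01977241    0.14048433 -109.53426858]
[0.5767 0.074  0.068 ]
[ 0.5678 -0.0042  0.068 ]
[0.5274 0.0798 0.068 ]
[0.5187 0.0007 0.068 ]
[277.31846815 119.74893582]
[ 0.54738348  0.03765552 -0.10538836] [[-1.57557408e-03 -1.56866184e-01]
 [ 6.85052110e-02  8.66968421e-01]
 [ 4.15918311e-01 -3.99394264e-01]
 [-1.99470971e+00  7.88617207e-02]
 [ 5.28671362e-01 -3.77722251e-01]]
```

Emit:
send_rows(rows=[24,0.4,0,0,0,0,0,25,0.4,0,0,0,0,0,24.5,0.4,0,0,0,0,0,0,0,-25,0,0,0,0,0,0,-40,0,0,0,0,0,0,-33,0,0,0,0,0,0,0,0,0,0,0,0,0,0,0,0,0,0])

```text
time: 24.6
tool_pos: [0.5486, 0.0385, 0.081]
ee_rot: [-3.139, 0.0, -1.677]
wrist_force: [0.1, 1.0, -1.8]
width: 0.058
```

```bash
python3 look.py w12; python3 -c "
from h import *
t=snapshot('side')['color'];crop(t,220,130,340,250,5,'s12')"
```

```text
[0.5486 0.0385 0.081 ] [-1.7987e+02  1.0000e-02 -9.6070e+01] 0.058
```

View pics/w12.png

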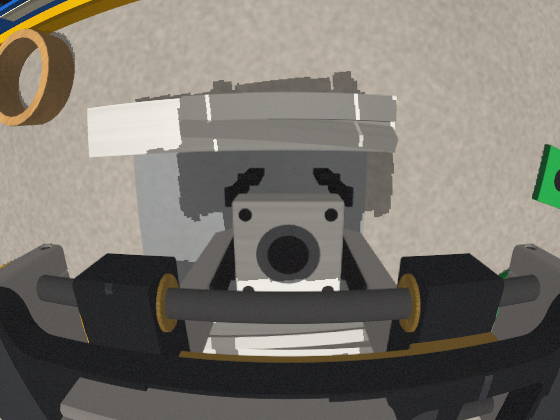

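View pics/s12.png

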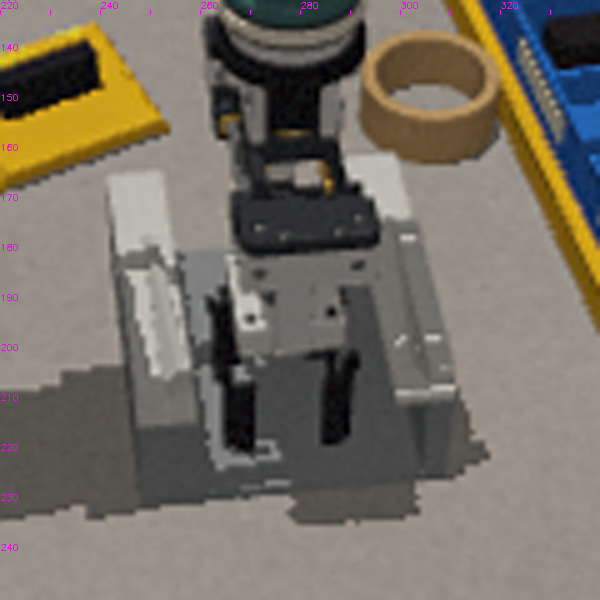

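Emit:
send_rows(rows=[-0.5,0,-8,0,0,0,0,0,0,-8,0,0,0,0,0,0,-8,0,0,0,0,0,0,-8,0,0,0,0,0,0,0,0,0,0,0,0,0,0,0,0,0,0,0,0,0,0,0,0,0,0,0,0,0,0,0,0])

```text
time: 25.7
tool_pos: [0.5474, 0.0385, 0.0479]
ee_rot: [-3.141, -0.0, -1.677]
wrist_force: [0.6, 0.4, -1.8]
width: 0.058
```

Emit:
send_rows(rows=[0,0,-8,0,0,0,0,0,0,-8,0,0,0,0,0,0,-8,0,0,0,0,0,0,-8,0,0,0,0,0,0,-3,0,0,0,0,0,0,-2,0,0,0,0,0,0,0,0,0,0,0,0,0,0,0,0,0,0])

```text
time: 26.7
tool_pos: [0.5474, 0.0385, 0.0107]
ee_rot: [-3.141, -0.0, -1.677]
wrist_force: [0.5, 0.4, -3.0]
width: 0.0575
```

Emit:
send_rows(rows=[0,0,0,0,0,0,0.8,0,0,0,0,0,0,0.8,0,0,0,0,0,0,0.8,0,0,20,0,0,0,0.8,0,0,40,0,0,0,0.8,0,0,50,0,0,0,0.8,0,0,50,0,0,0,1,-20,0,30,0,0,0,1])

```text
time: 27.7
tool_pos: [0.5285, 0.0384, 0.2038]
ee_rot: [-3.137, 0.0, -1.677]
wrist_force: [0.1, 0.1, 1.4]
width: 0.0912
```

Emit:
send_rows(rows=[-50,0,0,0,0,0,1,0,-45,0,0,0,0,1,0,0,0,0,0,0,1,0,0,0,0,0,0,1,0,0,0,0,0,0,1,0,0,0,0,0,0,1,0,0,0,0,0,0,1,0,0,0,0,0,0,1])

```text
time: 28.7
tool_pos: [0.4772, -0.0063, 0.2004]
ee_rot: [3.141, -0.0, -1.676]
wrist_force: [-0.1, -0.3, -0.6]
width: 0.094
```

```bash
python3 look.py w13 
```

```text
[ 0.4772 -0.0063  0.2004] [ 1.7999e+02 -1.0000e-02 -9.6050e+01] 0.094
```

View pics/w13.png

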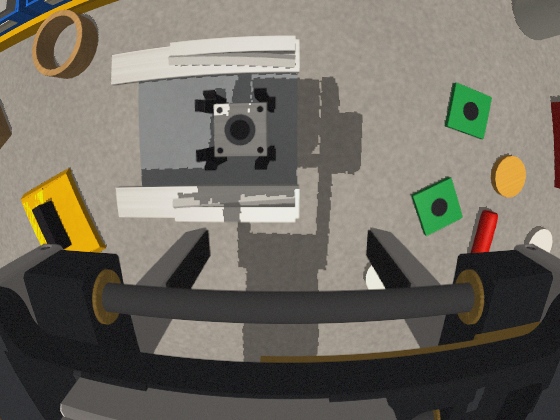

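Emit:
send_rows(rows=[-1,-40,0,0,0,-2.5,1,-1,-44,0,0,0,-2.5,1,-1,-44,-20,0,0,-2.5,1,-1,-44,-20,0,0,-2.5,1,-3,-44,-20,0,0,-2.5,1,0,0,0,0,0,0,1,0,0,0,0,0,0,1,0,0,0,0,0,0,1])

```text
time: 29.75
tool_pos: [0.4708, -0.2216, 0.1416]
ee_rot: [-3.14, -0.0, -1.893]
wrist_force: [1.1, 0.7, -0.4]
width: 0.094
```

```bash
python3 look.py w14 200 70 360 230 5
```

```text
[ 0.4708 -0.2216  0.1416] [-1.7990e+02 -1.0000e-02 -1.0847e+02] 0.0943
```

View pics/w14.png

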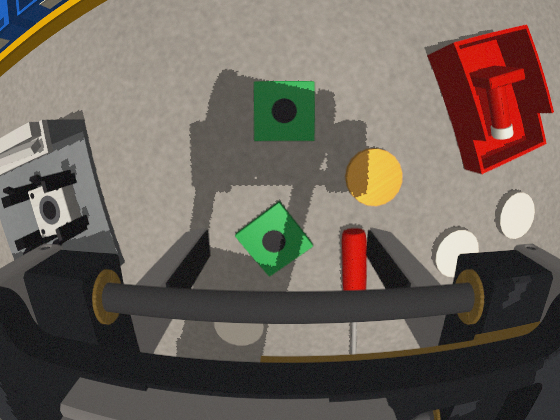

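View pics/w14c.png

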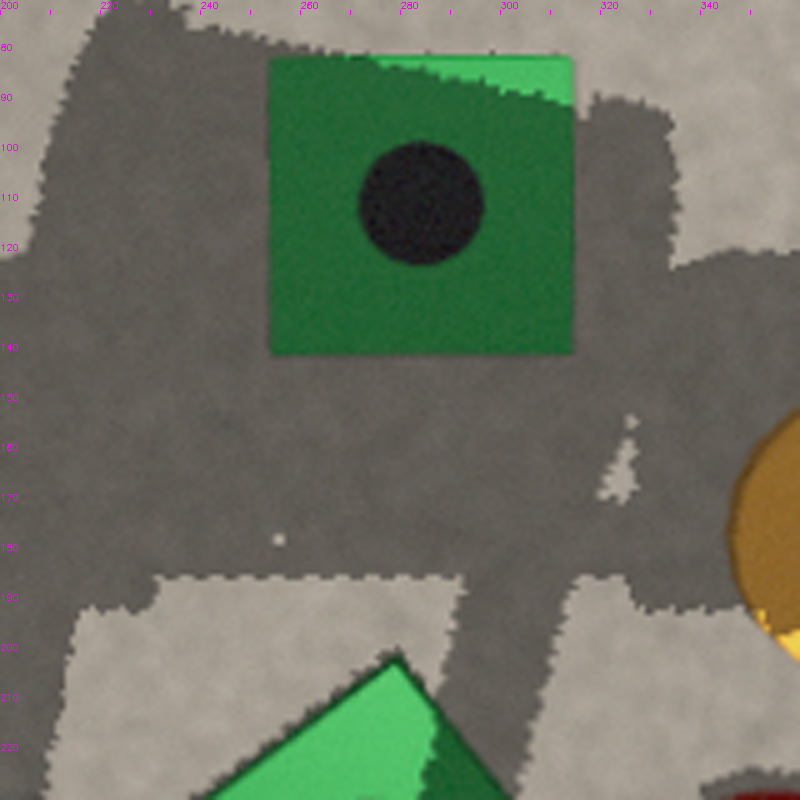

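```bash
python3 - <<'E'
from fit import *
P=pose();s=snapshot("wrist")
c=atz(s,(284.2,111),.01,P);print(c, (c-P[0])*1e3)
print("B",atz(s,(274,241),.01,P),"disc",atz(s,(375,177),.012,P))
E
```

```text
[ 0.55035294 -0.24500595  0.01      ] [  79.51485341  -23.3928577  -131.57059842]
B [ 0.4313021  -0.19399458  0.01      ] disc [ 0.46260532 -0.30979981  0.012     ]
```

Emit:
send_rows(rows=[26.5,-7.8,0,0,0,0,1,26.5,-7.8,0,0,0,0,1,26.5,-7.8,0,0,0,0,1,0,0,-40,0,0,0,1,0,0,-40,0,0,0,1,0,0,-30,0,0,0,1,0,0,-15,0,0,0,1,0,0,0,0,0,0,1])

```text
time: 30.85
tool_pos: [0.5494, -0.2452, 0.0149]
ee_rot: [3.14, 0.0, -1.894]
wrist_force: [0.8, 0.1, -0.3]
width: 0.0937
```

Emit:
send_rows(rows=[0.5,0,-12,0,0,0,1,0,0,0,0,0,0,1,0,0,0,0,0,0,0,0,0,0,0,0,0,0,0,0,0,0,0,0,0,0,0,0,0,0,0,0,0,0,0,0,0,0,0,0,0,0,0,0,0,0])

```text
time: 31.85
tool_pos: [0.5502, -0.2459, 0.0037]
ee_rot: [-3.141, -0.0, -1.895]
wrist_force: [-0.1, 0.3, 1.7]
width: 0.0576
```

Emit:
send_rows(rows=[0,0,15,0,0,0,0,0,0,30,0,0,0,0,0,0,40,0,0,0,0,0,0,45,0,0,0,0,0,0,40,0,0,0,0,0,0,0,0,0,0,0,0,0,0,0,0,0,0,0,0,0,0,0,0,0])

```text
time: 32.85
tool_pos: [0.5491, -0.2453, 0.171]
ee_rot: [3.137, 0.001, -1.895]
wrist_force: [0.3, 0.9, -1.3]
width: 0.0575
```

```bash
python3 look.py w15 200 200 380 340 4
```

```text
[ 0.5491 -0.2453  0.171 ] [ 1.7975e+02  4.0000e-02 -1.0858e+02] 0.0579
```

View pics/w15c.png

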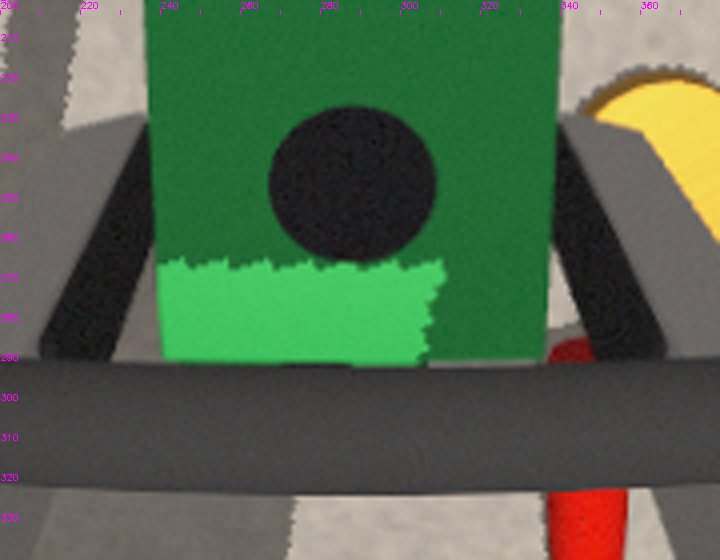

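```bash
python3 - <<'E'
from fit import *
P=pose();s=snapshot("wrist")
for uv in [(288,246),(236.5,200+0/4),(200+548/4,290),(200+162/4,290)]:
    c=atz(s,uv,P[0][2]+.0063,P);print(P[1].inv().apply(c-P[0])*1e3)
E
```

```text
[ 0.61430213 -0.09377226 -6.30089839]
[-27.78703491 -26.95714135  -6.39548413]
[30.28657202 28.88895235 -6.1981585 ]
[-28.16043185  28.88816908  -6.15645997]
```

Emit:
send_rows(rows=[0,47,0,0,0,2.1,0,0,48,0,0,0,2.1,0,0,47,0,0,0,2.1,0,-1,47,0,0,0,2.1,0,-0.7,47,0,0,0,2,0,0,47.8,0,0,0,2,0,0,0,0,0,0,0,0,0,0,0,0,0,0,0])

```text
time: 33.95
tool_pos: [0.5482, 0.0376, 0.1728]
ee_rot: [3.14, -0.001, -1.678]
wrist_force: [-0.9, -0.7, -0.4]
width: 0.0576
```

Emit:
send_rows(rows=[0,0,-20,0,0,0,0,0,0,-30,0,0,0,0,0,0,-30,0,0,0,0,0,0,-10,0,0,0,0,0,0,0,0,0,0,0,0,0,0,0,0,0,0,0,0,0,0,0,0,0,0,0,0,0,0,0,0])

```text
time: 34.95
tool_pos: [0.549, 0.0379, 0.0845]
ee_rot: [-3.14, 0.0, -1.678]
wrist_force: [-0.2, 0.1, -1.6]
width: 0.0572
```

```bash
python3 look.py w16
```

```text
[0.549  0.0379 0.0845] [-179.91    0.    -96.17] 0.0574
```

View pics/w16.png

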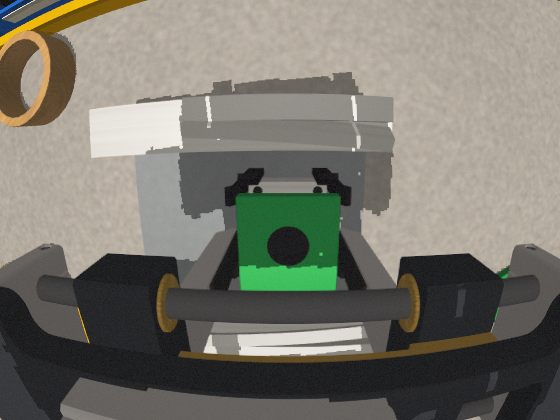

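Emit:
send_rows(rows=[-0.8,0.5,-10,0,0,0,0,-0.5,0,-10,0,0,0,0,0,0,-10,0,0,0,0,0,0,-10,0,0,0,0,0,0,-5,0,0,0,0,0,0,-3,0,0,0,0,0,0,0,0,0,0,0,0,0,0,0,0,0,0])

```text
time: 36.0
tool_pos: [0.5475, 0.0384, 0.0359]
ee_rot: [-3.141, -0.0, -1.679]
wrist_force: [0.5, -0.5, -0.7]
width: 0.0579
```

Emit:
send_rows(rows=[0,0,-2,0,0,0,0,0,0,-1,0,0,0,0,0,0,0,0,0,0,0.8,0,0,0,0,0,0,0.8,0,0,0,0,0,0,0.8,0,0,20,0,0,0,0.8,0,0,50,0,0,0,0.8,0,0,50,0,0,0,1])

```text
time: 37.0
tool_pos: [0.5466, 0.0384, 0.153]
ee_rot: [3.14, -0.0, -1.679]
wrist_force: [0.9, 0.4, 0.5]
width: 0.0819
```

Emit:
send_rows(rows=[-28,-37,0,0,0,3.7,1,-28,-37,0,0,0,3.7,1,-28,-37,0,0,0,3.7,1,-28,-37,0,0,0,3.7,1,-28,-37,0,0,0,3.7,1,-28,-38,-5,0,0,3.7,1,-28,-38,-5,0,0,3.7,1,0,0,0,0,0,0,1])

```text
time: 38.0
tool_pos: [0.3494, -0.2243, 0.142]
ee_rot: [3.141, 0.0, -1.232]
wrist_force: [-0.4, -0.4, -0.5]
width: 0.0941
```

Emit:
send_rows(rows=[0,0,0,0,0,0,1,0,0,0,0,0,0,1,0,0,0,0,0,0,1,0,0,0,0,0,0,1,0,0,0,0,0,0,1,0,0,0,0,0,0,1,0,0,0,0,0,0,1,0,0,0,0,0,0,1])

```text
time: 39.0
tool_pos: [0.3511, -0.2226, 0.1425]
ee_rot: [-3.142, -0.0, -1.227]
wrist_force: [0.2, -0.1, 0.1]
width: 0.0941
```

```bash
python3 look.py w17 200 60 360 220 5
```

```text
[ 0.3511 -0.2226  0.1425] [-180.     -0.    -70.28] 0.0938
```

View pics/w17.png

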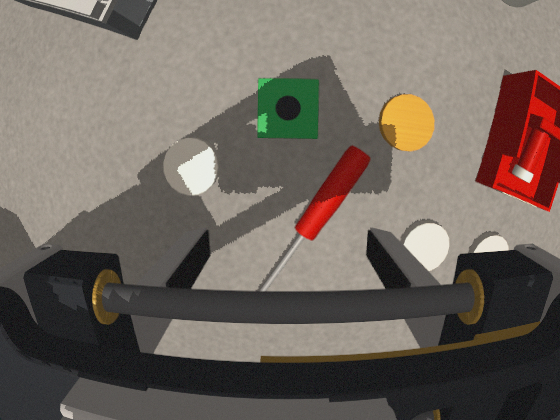

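View pics/w17c.png

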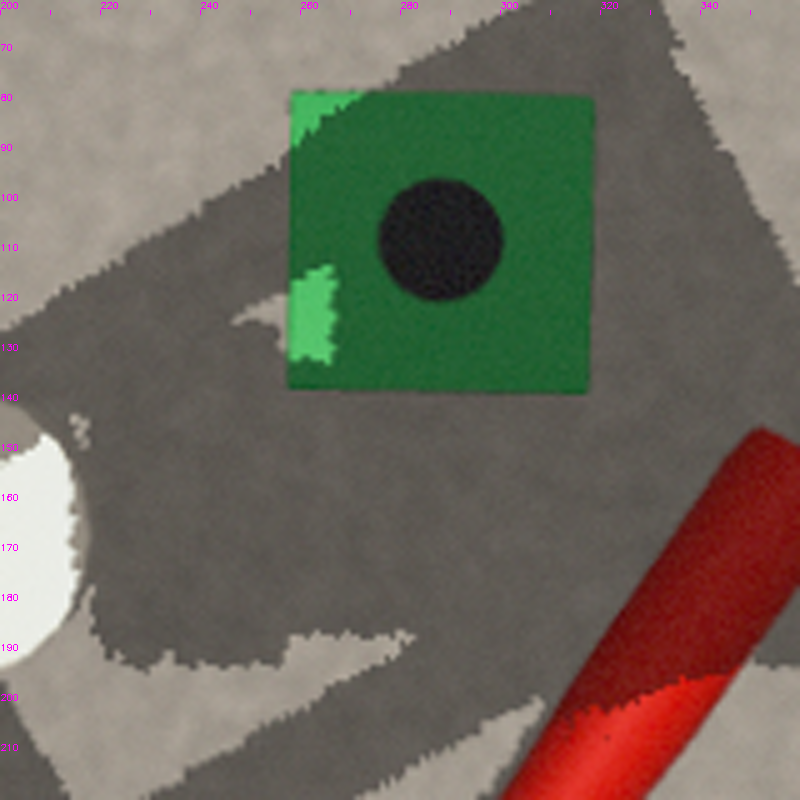

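```bash
python3 - <<'E'
from fit import *
P=pose();s=snapshot("wrist")
c=sq(s,P,[(200+a/5,60+b/5) for a,b in [(289,90),(594,95),(589,394),(287,388)]],.01)
d=atz(s,(288.2,107.8),.01,P);print(d,(d-P[0])*1e3,(c-P[0])*1e3)
print("disc",atz(s,(407.5,123),.012,P))
E
```

```text
centre [ 0.4317 -0.1941  0.01  ] yaw [18.7 18.9 18.5 19.1] 18.84 sides [58.1 58.  57.9 57.9]
[ 0.43183944 -0.19425535  0.01      ] [  80.72698517   28.39356237 -132.52917813] [  80.55666619   28.58507258 -132.52917813]
disc [ 0.46119492 -0.30904484  0.012     ]
```

Moving over spacer B, with a 0.9° trim to the yaw, and lowering.

Emit:
send_rows(rows=[27,9.5,0,0,0,-0.9,1,27,9.5,0,0,0,0,1,26.7,9.5,0,0,0,0,1,0,0,-40,0,0,0,1,0,0,-40,0,0,0,1,0,0,-30,0,0,0,1,0,0,-15,0,0,0,1,0,0,0,0,0,0,1])

```text
time: 40.1
tool_pos: [0.4313, -0.1938, 0.0168]
ee_rot: [3.14, 0.001, -1.242]
wrist_force: [-0.1, 0.5, 1.5]
width: 0.0939
```

Emit:
send_rows(rows=[0,0,-13,0,0,0,1,0,0,0,0,0,0,1,0,0,0,0,0,0,0,0,0,0,0,0,0,0,0,0,0,0,0,0,0,0,0,0,0,0,0,0,0,0,0,0,0,0,0,0,0,0,0,0,0,0])

```text
time: 41.1
tool_pos: [0.4319, -0.1942, 0.0047]
ee_rot: [-3.141, -0.0, -1.242]
wrist_force: [-0.9, 0.2, 0.1]
width: 0.0575
```

Emit:
send_rows(rows=[0,0,15,0,0,0,0,0,0,30,0,0,0,0,0,0,40,0,0,0,0,0,0,45,0,0,0,0,0,0,40,0,0,0,0,0,0,0,0,0,0,0,0,0,0,0,0,0,0,0,0,0,0,0,0,0])

```text
time: 42.1
tool_pos: [0.4308, -0.1935, 0.1724]
ee_rot: [3.139, 0.003, -1.242]
wrist_force: [-0.1, -0.1, -0.3]
width: 0.0573
```

```bash
python3 look.py w18 200 180 380 320 4
```

```text
[ 0.4308 -0.1935  0.1724] [ 1.7985e+02  1.7000e-01 -7.1180e+01] 0.0571
```

View pics/w18c.png

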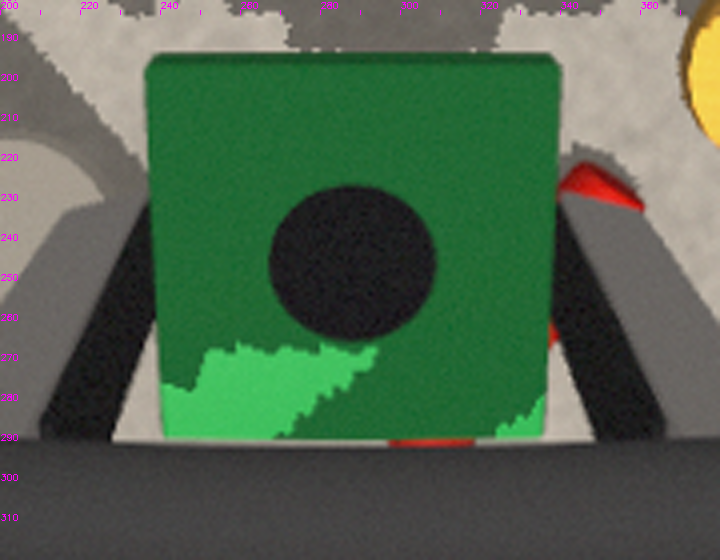

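Emit:
send_rows(rows=[19,38,0,0,0,-4.2,0,19.5,39,0,0,0,-4.2,0,19.5,39,0,0,0,-4.2,0,19.5,39,0,0,0,-4.2,0,19.5,38.5,0,0,0,-4.1,0,19.5,38.5,0,0,0,-4.1,0,0,0,0,0,0,0,0,0,0,0,0,0,0,0])

```text
time: 43.15
tool_pos: [0.5476, 0.0375, 0.1733]
ee_rot: [3.139, -0.001, -1.678]
wrist_force: [0.5, -1.0, -0.3]
width: 0.0572
```

Emit:
send_rows(rows=[0,0,-20,0,0,0,0,0,0,-30,0,0,0,0,0,0,-30,0,0,0,0,0,0,-5,0,0,0,0,0,0,0,0,0,0,0,0,0,0,0,0,0,0,0,0,0,0,0,0,0,0,0,0,0,0,0,0])

```text
time: 44.15
tool_pos: [0.5488, 0.0379, 0.0903]
ee_rot: [-3.14, -0.0, -1.678]
wrist_force: [-0.2, -0.2, -0.8]
width: 0.0573
```

```bash
python3 look.py w19
```

```text
[0.5488 0.0379 0.0903] [-179.92   -0.    -96.17] 0.0576
```

View pics/w19.png

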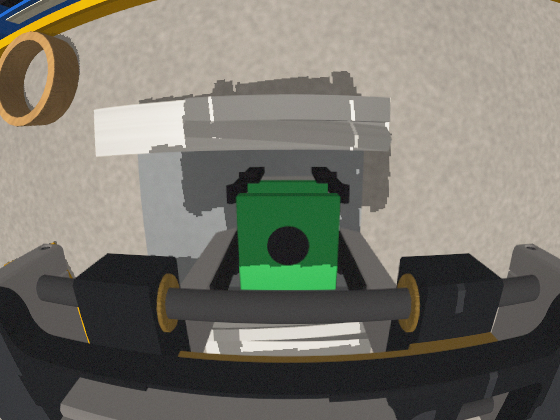

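Emit:
send_rows(rows=[-0.7,0.5,-10,0,0,0,0,-0.5,0,-10,0,0,0,0,0,0,-10,0,0,0,0,0,0,-8,0,0,0,0,0,0,-4,0,0,0,0,0,0,-2,0,0,0,0,0,0,0,0,0,0,0,0,0,0,0,0,0,0])

```text
time: 45.2
tool_pos: [0.5475, 0.0384, 0.046]
ee_rot: [-3.141, -0.0, -1.679]
wrist_force: [-0.1, -0.1, -0.8]
width: 0.0577
```

Emit:
send_rows(rows=[0,0,-1.5,0,0,0,0,0,0,0,0,0,0,0,0,0,0,0,0,0,0.8,0,0,0,0,0,0,0.8,0,0,0,0,0,0,0.8,0,0,20,0,0,0,0.8,0,0,50,0,0,0,0.8,0,0,40,0,0,0,1])

```text
time: 46.2
tool_pos: [0.5473, 0.0384, 0.1555]
ee_rot: [-3.141, -0.0, -1.679]
wrist_force: [0.6, 0.4, -0.4]
width: 0.0823
```

Emit:
send_rows(rows=[-21.5,-42,0,0,0,0,1,-21.5,-42,0,0,0,0,1,-21.5,-42,0,0,0,0,1,-21.5,-42,0,0,0,0,1,-21.5,-42,0,0,0,0,1,-21.5,-42,0,0,0,0,1,-21.5,-43,-7,0,0,0,1,-21.5,-43,-7,0,0,0,1])

```text
time: 47.2
tool_pos: [0.3744, -0.301, 0.14]
ee_rot: [-3.141, -0.001, -1.679]
wrist_force: [1.4, -0.3, 0.1]
width: 0.0937
```

Emit:
send_rows(rows=[0,0,0,0,0,0,1,0,0,0,0,0,0,1,0,0,0,0,0,0,1,0,0,0,0,0,0,1,0,0,0,0,0,0,1,0,0,0,0,0,0,1,0,0,0,0,0,0,1,0,0,0,0,0,0,1])

```text
time: 48.2
tool_pos: [0.3751, -0.2996, 0.14]
ee_rot: [3.142, -0.0, -1.679]
wrist_force: [-0.7, -0.5, 0.0]
width: 0.0942
```

```bash
python3 look.py w20 200 60 360 220 5
```

```text
[ 0.3751 -0.2996  0.14  ] [180.    -0.   -96.18] 0.0939
```

View pics/w20.png

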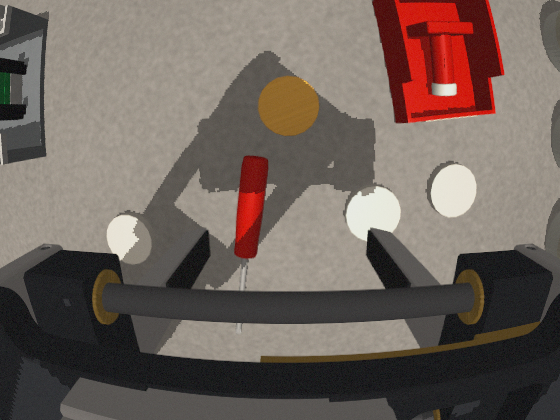

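View pics/w20c.png

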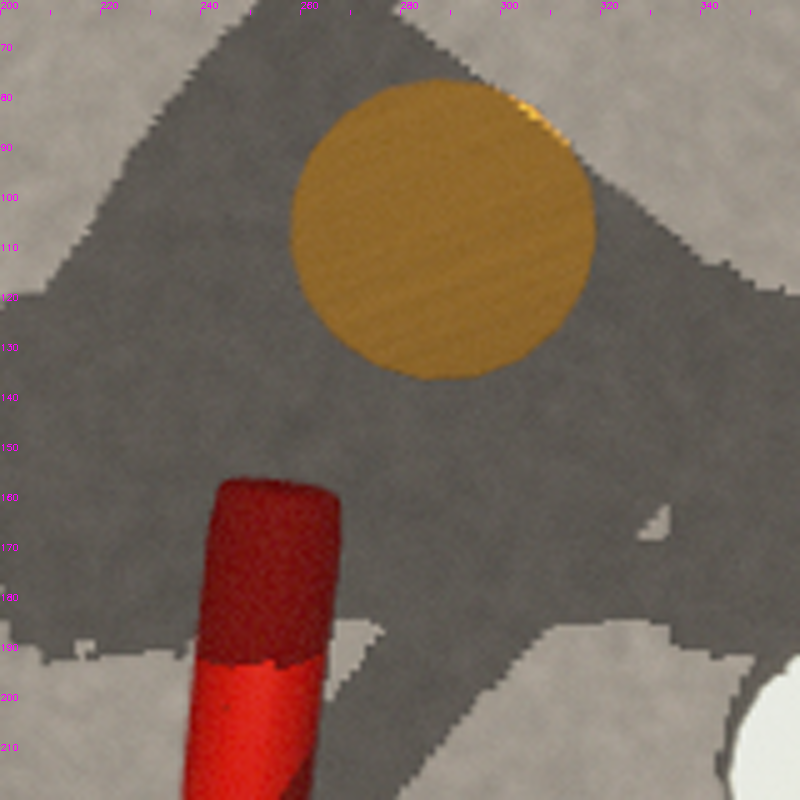

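```bash
python3 - <<'E'
from fit import *
P=pose();s=snapshot("wrist")
d=atz(s,(288.6,105.8),.012,P);print(d,(d-P[0])*1e3)
E
```

```text
[ 0.46175501 -0.31009581  0.012     ] [  86.63320766  -10.45908963 -127.99884995]
```

Emit:
send_rows(rows=[29,-3.5,0,0,0,0,1,29,-3.5,0,0,0,0,1,28.6,-3.5,0,0,0,0,1,0,0,-40,0,0,0,1,0,0,-40,0,0,0,1,0,0,-30,0,0,0,1,0,0,-13,0,0,0,1,0,0,0,0,0,0,1])

```text
time: 49.3
tool_pos: [0.4614, -0.3099, 0.0164]
ee_rot: [3.14, 0.001, -1.679]
wrist_force: [0.2, -0.1, 0.7]
width: 0.0938
```

Emit:
send_rows(rows=[0,0,-13,0,0,0,1,0,0,0,0,0,0,1,0,0,0,0,0,0,0,0,0,0,0,0,0,0,0,0,0,0,0,0,0,0,0,0,0,0,0,0,0,0,0,0,0,0,0,0,0,0,0,0,0,0])

```text
time: 50.3
tool_pos: [0.4618, -0.3101, 0.0042]
ee_rot: [-3.141, -0.0, -1.679]
wrist_force: [0.3, 0.8, 1.2]
width: 0.0571
```

Emit:
send_rows(rows=[0,0,15,0,0,0,0,0,0,30,0,0,0,0,0,0,40,0,0,0,0,0,0,45,0,0,0,0,0,0,40,0,0,0,0,0,0,0,0,0,0,0,0,0,0,0,0,0,0,0,0,0,0,0,0,0])

```text
time: 51.3
tool_pos: [0.4607, -0.3093, 0.1714]
ee_rot: [3.138, 0.003, -1.679]
wrist_force: [0.1, 0.7, -1.3]
width: 0.0577
```

```bash
python3 look.py w21 200 180 380 320 4
```

```text
[ 0.4607 -0.3093  0.1714] [ 1.7977e+02  1.4000e-01 -9.6180e+01] 0.0569
```

View pics/w21c.png

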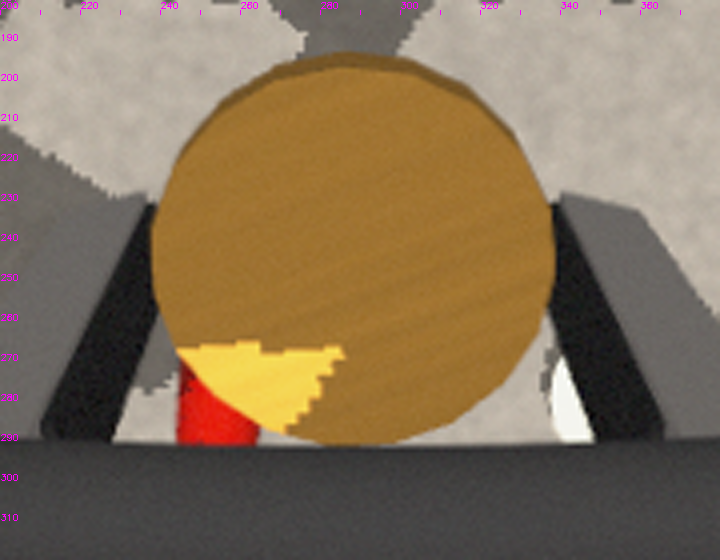

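Emit:
send_rows(rows=[12.4,49.7,0,0,0,0,0,12.4,49.7,0,0,0,0,0,12.4,49.7,0,0,0,0,0,12.4,49.7,0,0,0,0,0,12.4,49.7,0,0,0,0,0,12.4,49.7,0,0,0,0,0,12.3,49.7,0,0,0,0,0,0,0,0,0,0,0,0])

```text
time: 52.35
tool_pos: [0.548, 0.0412, 0.1723]
ee_rot: [3.139, 0.001, -1.673]
wrist_force: [0.4, -0.7, -0.9]
width: 0.0568
```

Emit:
send_rows(rows=[0,0,-20,0,0,0,0,0,0,-30,0,0,0,0,0,0,-25,0,0,0,0,0,0,0,0,0,0,0,0,0,0,0,0,0,0,0,0,0,0,0,0,0,0,0,0,0,0,0,0,0,0,0,0,0,0,0])

```text
time: 53.35
tool_pos: [0.5488, 0.0378, 0.0997]
ee_rot: [-3.14, -0.0, -1.678]
wrist_force: [-0.0, 0.1, -1.6]
width: 0.057
```

```bash
python3 look.py w22
```

```text
[0.5488 0.0378 0.0997] [-179.93   -0.    -96.17] 0.0574
```

View pics/w22.png

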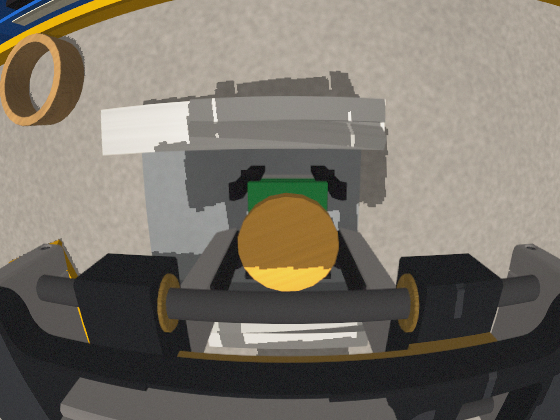

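Emit:
send_rows(rows=[-0.7,0.6,-10,0,0,0,0,-0.5,0,-10,0,0,0,0,0,0,-10,0,0,0,0,0,0,-8,0,0,0,0,0,0,-4,0,0,0,0,0,0,-1,0,0,0,0,0,0,0,0,0,0,0,0,0,0,0,0,0,0])

```text
time: 54.4
tool_pos: [0.5476, 0.0384, 0.0565]
ee_rot: [-3.141, -0.0, -1.679]
wrist_force: [0.8, -0.5, -1.8]
width: 0.0572
```

Emit:
send_rows(rows=[0,0,-2.3,0,0,0,0,0,0,0,0,0,0,0,0,0,0,0,0,0,0.8,0,0,0,0,0,0,0.8,0,0,0,0,0,0,0.8,0,0,20,0,0,0,0.8,0,0,50,0,0,0,0.8,0,0,50,0,0,0,1])

```text
time: 55.4
tool_pos: [0.5468, 0.0384, 0.1744]
ee_rot: [3.14, -0.0, -1.679]
wrist_force: [0.1, 0.2, 0.0]
width: 0.0821
```

Emit:
send_rows(rows=[-35,0,15,0,0,0,1,-38,0,15,0,0,0,1,0,0,0,0,0,0,1,0,0,0,0,0,0,1,0,0,0,0,0,0,1,0,0,0,0,0,0,1,0,0,0,0,0,0,1,0,0,0,0,0,0,1])

```text
time: 56.4
tool_pos: [0.4743, 0.0384, 0.2034]
ee_rot: [3.141, -0.0, -1.679]
wrist_force: [-0.1, 0.4, 0.0]
width: 0.0938
```

```bash
python3 look.py w23 130 30 380 230 3; python3 -c "
from h import *
t=snapshot('side')['color'];crop(t,220,130,340,250,5,'s23')"
```

```text
[0.4743 0.0384 0.2034] [ 1.7997e+02 -1.0000e-02 -9.6180e+01] 0.0941
```

View pics/w23.png

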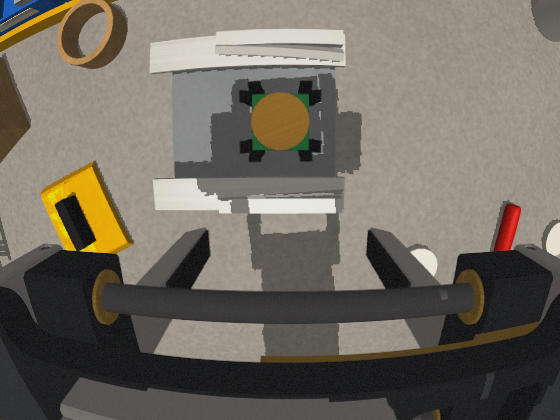

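View pics/w23c.png

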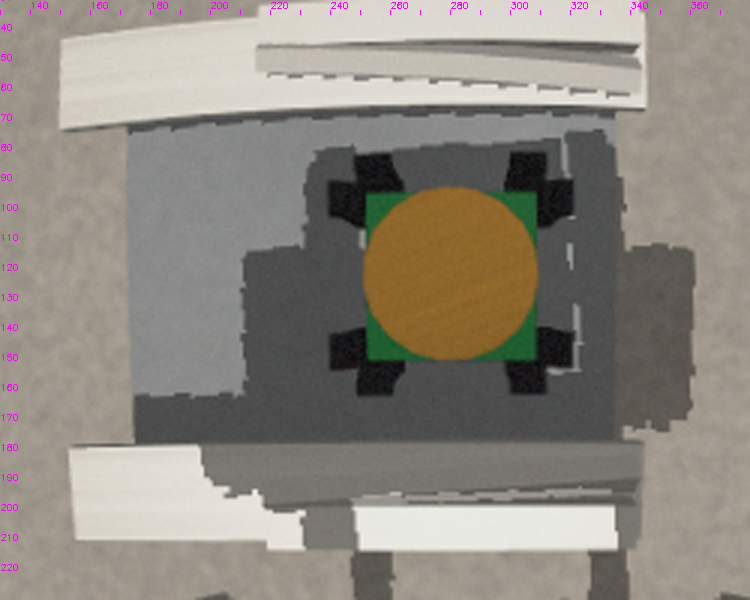

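View pics/s23.png

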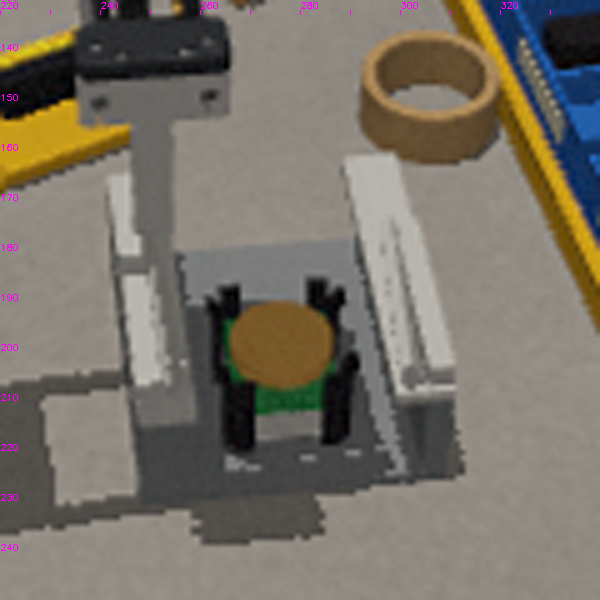

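The stack is square in the pocket: disc, spacers, block and guides are concentric within about 1 mm. Next is the lid.

Emit:
send_rows(rows=[-15,42,0,0,0,4,1,-15,42,0,0,0,4,1,-16,42,0,0,0,4,1,-16,42,0,0,0,4,1,-16,43,-15,0,0,4,1,-16,43,-15,0,0,4,1,0,0,0,0,0,0,1,0,0,0,0,0,0,1])

```text
time: 57.5
tool_pos: [0.3805, 0.2921, 0.174]
ee_rot: [-3.141, -0.001, -1.26]
wrist_force: [0.1, -0.4, 0.7]
width: 0.094
```

Emit:
send_rows(rows=[0,0,0,0,0,0,1,0,0,0,0,0,0,1,0,0,0,0,0,0,1,0,0,0,0,0,0,1,0,0,0,0,0,0,1,0,0,0,0,0,0,1,0,0,0,0,0,0,1,0,0,0,0,0,0,1])

```text
time: 58.5
tool_pos: [0.3802, 0.2924, 0.1737]
ee_rot: [3.142, -0.0, -1.26]
wrist_force: [0.3, -0.6, -0.1]
width: 0.0938
```

```bash
python3 look.py w24 190 30 390 210 4
```

```text
[0.3802 0.2924 0.1737] [ 1.800e+02 -1.000e-02 -7.217e+01] 0.0942
```

View pics/w24.png

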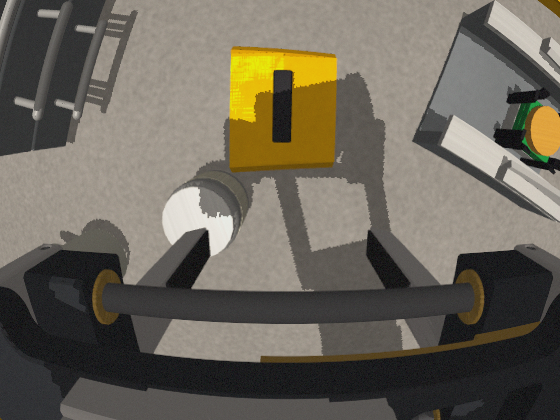

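View pics/w24c.png

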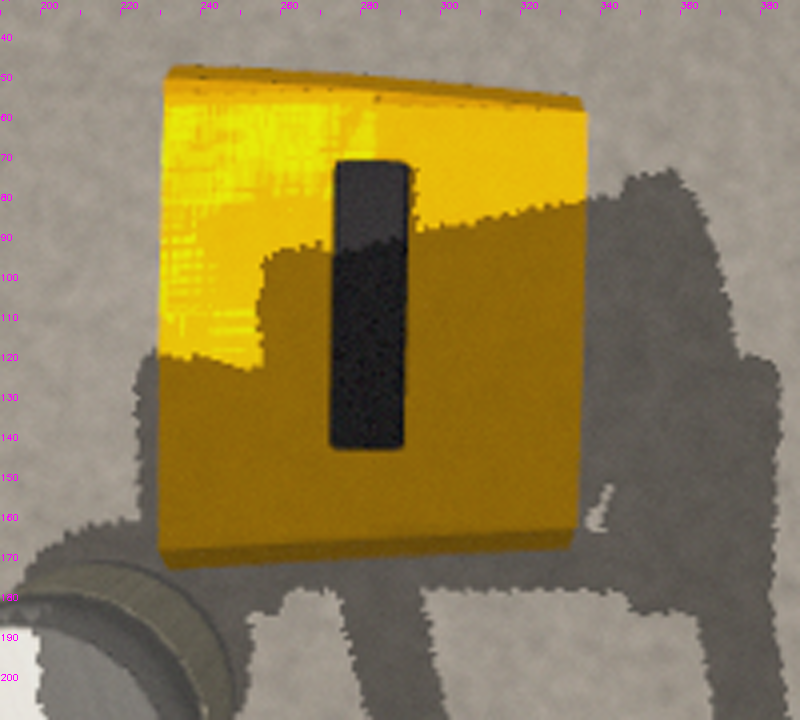

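```bash
python3 - <<'E'
from fit import *
P=pose();s=snapshot("wrist")
r=[(190+a/4,30+b/4) for a,b in [(335,161),(409,162),(404,449),(330,448)]]
c=sq(s,P,r,.045)
print((c-P[0])*1e3)
# lid top outline corners z=.015  
o=[(190+a/4,30+b/4) for a,b in [(166,78),(585,110),(577,528),(158,550)]]
p=np.array([atz(s,u,.015,P) for u in o]);print(p.round(4));print(p.mean(0))
e=lambda i,j:(np.degrees(np.arctan2(*(p[j]-p[i])[1::-1])),np.linalg.norm(p[j]-p[i]))
print(e(0,3),e(1,2),e(0,1),e(3,2))
# tin top
print("tin",atz(s,(200,217),.09,P))
E
```

```text
centre [0.4616 0.3238 0.045 ] yaw [16.7 16.8 16.9 16.7] 16.81 sides [17.4 68.7 17.5 68.8]
[  81.39009342   31.39488411 -128.67359059]
[[0.5063 0.3946 0.015 ]
 [0.5308 0.2878 0.015 ]
 [0.4246 0.2554 0.015 ]
 [0.3854 0.3588 0.015 ]]
[0.46178497 0.32415467 0.015     ]
(np.float64(-163.51394319297387), np.float64(0.12606001202632586)) (np.float64(-162.98270334305386), np.float64(0.11100709828163535)) (np.float64(-77.08287878023079), np.float64(0.10951659352218931)) (np.float64(-69.24269084824108), np.float64(0.11064072050253905))
tin [0.34918914 0.36187483 0.09      ]
```

```bash
python3 - <<'E'
from fit import *
P=pose();s=snapshot("wrist")
crop(s["color"],150,140,270,260,6,"w24d")
for uv in [(247,195),(215,170)]:print(atz(s,uv,0,P),atz(s,uv,.09,P))
for uv in [(163,217),(236,217),(200,180),(200,255)]:print(atz(s,uv,.09,P))
print("cam",ray(s,(0,0),P)[0])
th=np.linspace(0,6.28,9)
for z in (0,.09):print([proj(s,[.349+.036*np.cos(a),.362+.036*np.sin(a),z],P).round(0).tolist() for a in th])
E
```

```text
[0.35905178 0.333417   0.        ] [0.38028055 0.32795088 0.09      ]
[0.37537563 0.37592282 0.        ] [0.39245054 0.35964044 0.09      ]
[0.33822588 0.39493174 0.09      ]
[0.35909881 0.33166035 0.09      ]
[0.38048722 0.36988282 0.09      ]
[0.31460502 0.35377895 0.09      ]
cam [0.44247675 0.31193621 0.3536826 ]
[[229.0, 165.0], [205.0, 168.0], [191.0, 186.0], [194.0, 210.0], [213.0, 225.0], [236.0, 223.0], [251.0, 205.0], [248.0, 181.0], [229.0, 165.0]]
[[210.0, 178.0], [179.0, 181.0], [162.0, 205.0], [167.0, 234.0], [191.0, 254.0], [220.0, 252.0], [239.0, 230.0], [235.0, 199.0], [210.0, 178.0]]
```

View pics/w24d.png

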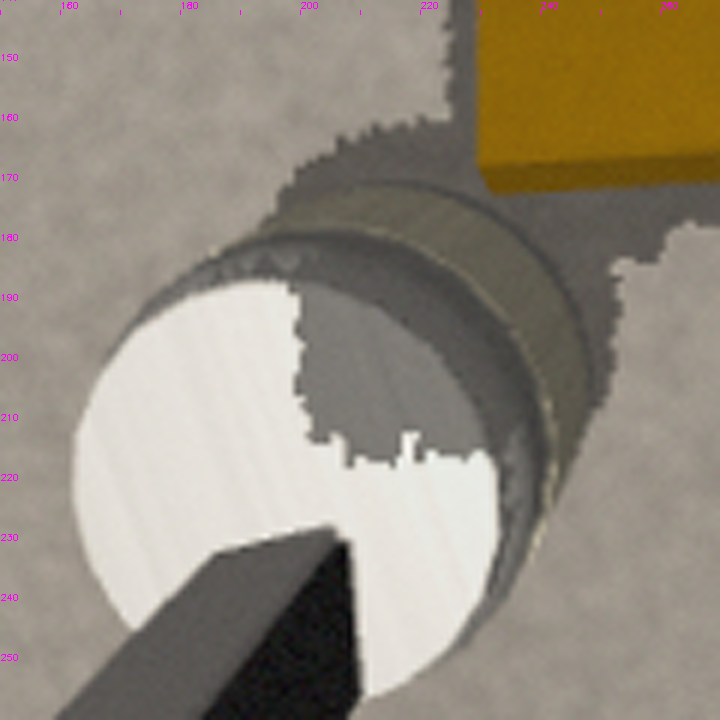

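Emit:
send_rows(rows=[27,10.5,0,0,0,-1,0.6,27,10.5,0,0,0,0,0.6,27.4,10.4,0,0,0,0,0.6,0,0,-30,0,0,0,0.6,0,0,-30,0,0,0,0.6,0,0,-30,0,0,0,0.6,0,0,-20,0,0,0,0.6,0,0,-10,0,0,0,0.6])

```text
time: 59.65
tool_pos: [0.4609, 0.3234, 0.0522]
ee_rot: [3.139, -0.001, -1.277]
wrist_force: [0.1, 0.1, 0.1]
width: 0.0562
```

```bash
python3 look.py w25
```

```text
[0.4609 0.3234 0.0522] [ 1.7987e+02 -4.0000e-02 -7.3170e+01] 0.0565
```

View pics/w25.png

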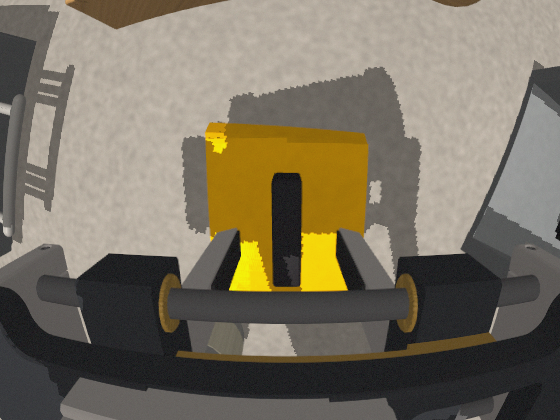

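Emit:
send_rows(rows=[0,0,-20,0,0,0,0.6,0,0,-11,0,0,0,0.6,0,0,0,0,0,0,0.6,0,0,0,0,0,0,0,0,0,0,0,0,0,0,0,0,0,0,0,0,0,0,0,0,0,0,0,0,0,0,0,0,0,0,0])

```text
time: 60.7
tool_pos: [0.4617, 0.324, 0.023]
ee_rot: [-3.141, 0.0, -1.277]
wrist_force: [-0.6, 0.0, 0.4]
width: 0.0174
```

Emit:
send_rows(rows=[0,0,0,0,0,0,0.4,0,0,0,0,0,0,0.4,0,0,-3.5,0,0,0,0.4,0,0,0,0,0,0,0.4,0,0,0,0,0,0,0,0,0,0,0,0,0,0,0,0,0,0,0,0,0,0,0,0,0,0,0,0])

```text
time: 61.7
tool_pos: [0.4617, 0.3238, 0.0193]
ee_rot: [-3.141, -0.0, -1.277]
wrist_force: [-0.3, 1.0, -1.1]
width: 0.0178
```

Emit:
send_rows(rows=[0,0,5,0,0,0,0,0,0,10,0,0,0,0,0,0,25,0,0,0,0,0,0,40,0,0,0,0,0,0,40,0,0,0,0,0,0,20,0,0,0,0,0,0,0,0,0,0,0,0,0,0,0,0,0,0])

```text
time: 62.7
tool_pos: [0.4609, 0.3234, 0.1579]
ee_rot: [3.139, -0.001, -1.277]
wrist_force: [0.4, -0.5, -4.5]
width: 0.0175
```

```bash
python3 look.py w26; python3 -c "
from h import *
t=snapshot('side')['color'];crop(t,160,80,320,220,5,'s26')"
```

```text
[0.4609 0.3234 0.1579] [ 1.7986e+02 -4.0000e-02 -7.3170e+01] 0.0179
```

View pics/w26.png

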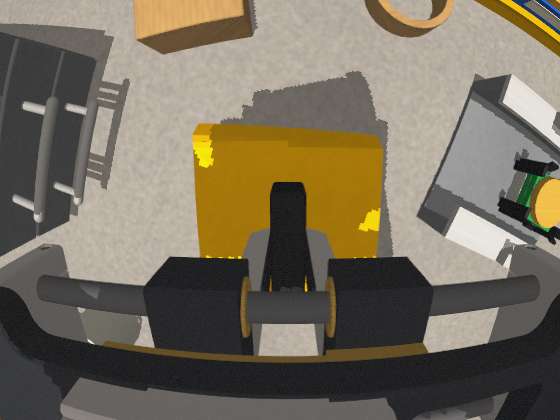

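View pics/s26.png

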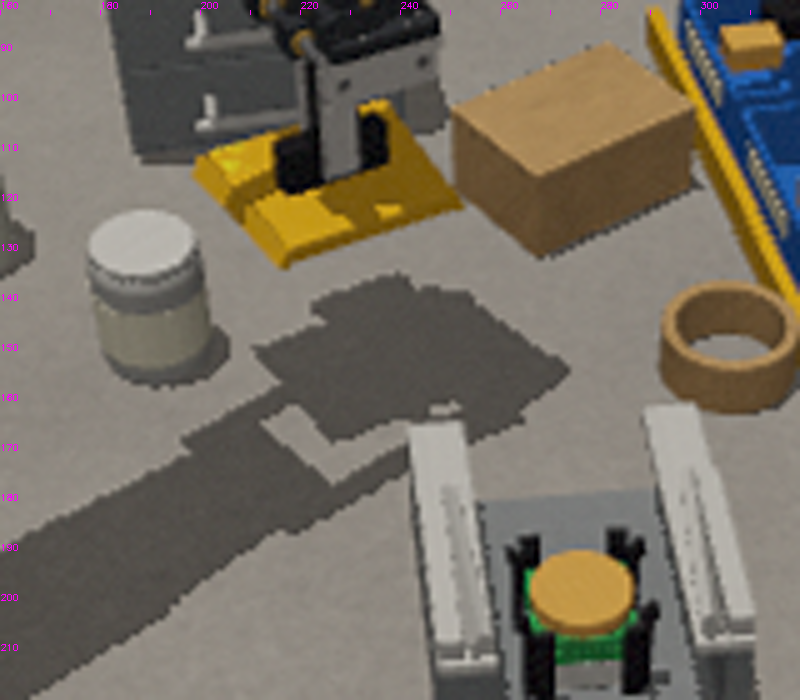

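Emit:
send_rows(rows=[20,-34,0,0,0,-4.6,0,20,-34,0,0,0,-4.6,0,20,-34,0,0,0,-4.6,0,20,-34,0,0,0,-4.6,0,19.5,-32,0,0,0,-4.6,0,0,0,0,0,0,0,0,0,0,0,0,0,0,0,0,0,0,0,0,0,0])

```text
time: 63.8
tool_pos: [0.5604, 0.1567, 0.1587]
ee_rot: [3.14, -0.0, -1.677]
wrist_force: [0.1, -0.6, -3.8]
width: 0.018
```

Emit:
send_rows(rows=[0,0,-15,0,0,0,0,0,0,-20,0,0,0,0,0,0,0,0,0,0,0,0,0,0,0,0,0,0,0,0,0,0,0,0,0,0,0,0,0,0,0,0,0,0,0,0,0,0,0,0,0,0,0,0,0,0])

```text
time: 64.8
tool_pos: [0.5612, 0.1558, 0.1244]
ee_rot: [-3.141, 0.0, -1.679]
wrist_force: [0.6, -0.5, -4.4]
width: 0.0175
```

```bash
python3 look.py w27 150 50 430 250 2; python3 -c "
from h import *
t=snapshot('side')['color'];crop(t,210,70,350,250,4,'s27')"
```

```text
[0.5612 0.1558 0.1244] [-179.98    0.    -96.18] 0.0175
```

View pics/w27.png

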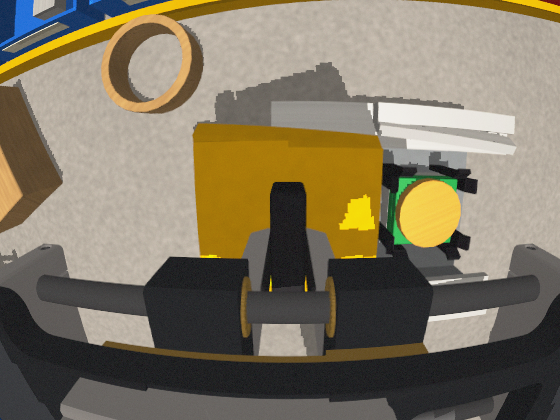

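View pics/s27.png

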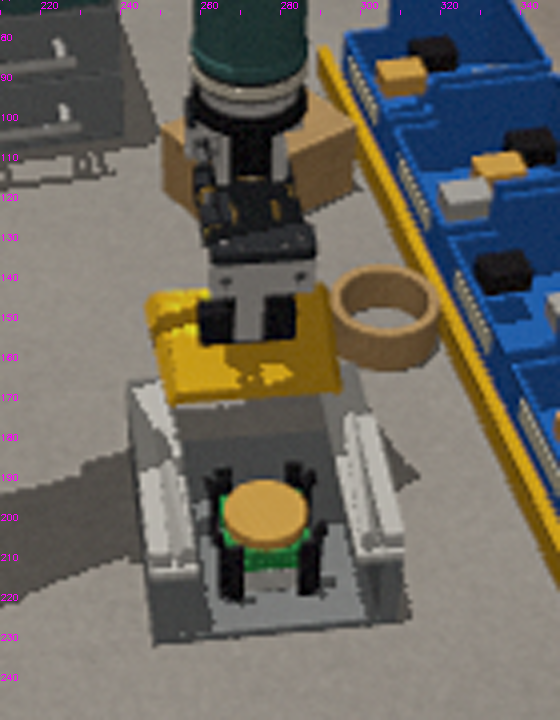

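Emit:
send_rows(rows=[-0.8,0.5,-8,0,0,0,0,0,0,-8,0,0,0,0,0,0,-6,0,0,0,0,0,0,-4,0,0,0,0,0,0,-3,0,0,0,0,0,0,0,0,0,0,0,0,0,0,0,0,0,0,0,0,0,0,0,0,0])

```text
time: 65.9
tool_pos: [0.5606, 0.1564, 0.0956]
ee_rot: [-3.141, 0.0, -1.679]
wrist_force: [0.3, -0.7, -3.6]
width: 0.018
```

Emit:
send_rows(rows=[0,0,-1,0,0,0,0,0,0,0,0,0,0,0,0,0,0,0,0,0,0,0,0,0,0,0,0,0,0,0,0,0,0,0,0,0,0,0,0,0,0,0,0,0,0,0,0,0,0,0,0,0,0,0,0,0])

```text
time: 66.9
tool_pos: [0.5605, 0.1563, 0.0943]
ee_rot: [-3.141, 0.0, -1.679]
wrist_force: [0.6, 0.4, -2.8]
width: 0.0176
```

```bash
python3 look.py w28 150 50 450 250 2; python3 -c "
from h import *
t=snapshot('side')['color'];crop(t,210,70,350,250,4,'s28')"
```

```text
[0.5605 0.1563 0.0943] [-179.98    0.    -96.17] 0.0177
```

View pics/w28c.png

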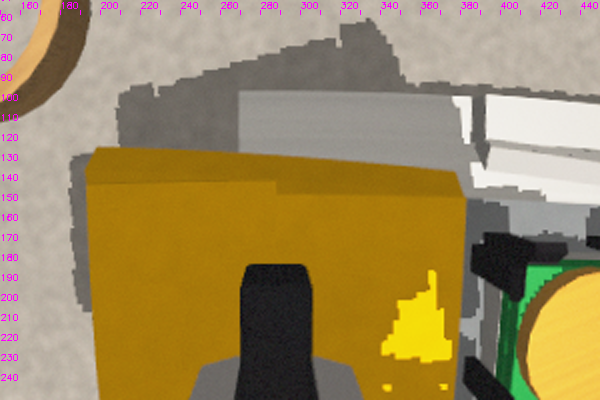

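View pics/s28.png

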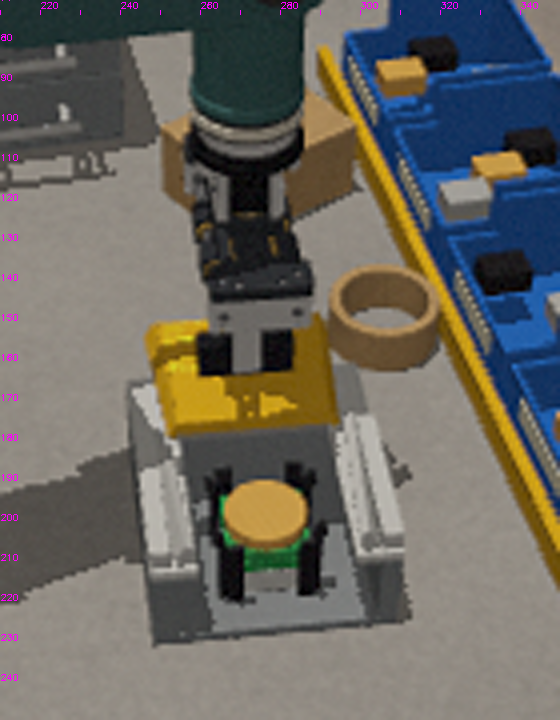

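Emit:
send_rows(rows=[-1.1,-8,0,0,0,0,0,-1.1,-10,0,0,0,0,0,-1.1,-10,0,0,0,0,0,-1.1,-10,0,0,0,0,0,-1.1,-10,0,0,0,0,0,-1.1,-10,0,0,0,0,0,-1.1,-10,0,0,0,0,0,0,0,0,0,0,0,0])

```text
time: 68.0
tool_pos: [0.5526, 0.0868, 0.0943]
ee_rot: [-3.141, -0.002, -1.68]
wrist_force: [0.2, -1.6, -1.7]
width: 0.018
```

```bash
python3 look.py w29 150 50 450 250 2
```

```text
[0.5526 0.0868 0.0943] [-1.7999e+02 -1.0000e-01 -9.6250e+01] 0.018
```

View pics/w29.png

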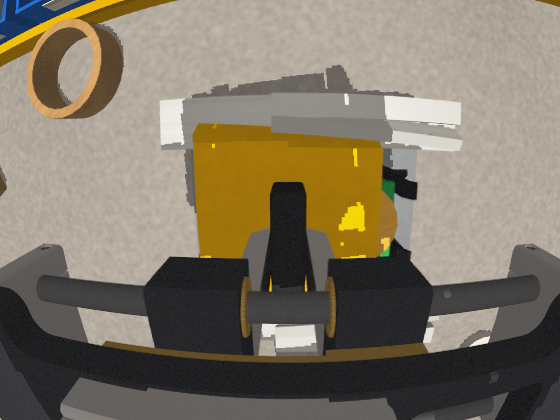

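Emit:
send_rows(rows=[-0.6,-6,0,0,0,0,0,-0.6,-6,0,0,0,0,0,-0.6,-6,0,0,0,0,0,-0.6,-6,0,0,0,0,0,-0.6,-6,0,0,0,0,0,-0.5,-5,0,0,0,0,0,-0.5,-4,0,0,0,0,0,0,0,0,0,0,0,0])

```text
time: 69.05
tool_pos: [0.5486, 0.0485, 0.0943]
ee_rot: [-3.141, -0.001, -1.679]
wrist_force: [-0.3, -1.8, 0.1]
width: 0.0177
```

Emit:
send_rows(rows=[-0.2,-2,0,0,0,0,0,-0.2,-2,0,0,0,0,0,-0.2,-2,0,0,0,0,0,-0.1,-1,0,0,0,0,0,-0.1,-1,0,0,0,0,0,0,0,0,0,0,0,0,0,0,0,0,0,0,0,0,0,0,0,0,0,0])

```text
time: 70.05
tool_pos: [0.5479, 0.0412, 0.0943]
ee_rot: [-3.141, -0.0, -1.679]
wrist_force: [-0.6, 2.0, 0.2]
width: 0.0178
```

Emit:
send_rows(rows=[-0.1,-1,0,0,0,0,0,-0.1,-1,0,0,0,0,0,-0.1,-1,0,0,0,0,0,-0.1,-1,0,0,0,0,0,0,0,0,0,0,0,0,0,0,0,0,0,0,0,0,0,0,0,0,0,0,0,0,0,0,0,0,0])

```text
time: 71.05
tool_pos: [0.5475, 0.0376, 0.0942]
ee_rot: [-3.141, 0.0, -1.678]
wrist_force: [0.3, 3.9, 0.1]
width: 0.0178
```

Emit:
send_rows(rows=[-0.1,-1,0,0,0,0,0,-0.1,-1,0,0,0,0,0,0,0,0,0,0,0,0,0,0,0,0,0,0,0,0,0,0,0,0,0,0,0,0,0,0,0,0,0,0,0,0,0,0,0,0,0,0,0,0,0,0,0])

```text
time: 72.05
tool_pos: [0.5475, 0.0374, 0.0942]
ee_rot: [-3.141, 0.004, -1.678]
wrist_force: [1.7, 9.5, -0.7]
width: 0.0178
```

Emit:
send_rows(rows=[-0.1,-1,0,0,0,0,0,-0.1,-1,0,0,0,0,0,-0.1,-1,0,0,0,0,0,0,0,0,0,0,0,0,0,0,0,0,0,0,0,0,0,0,0,0,0,0,0,0,0,0,0,0,0,0,0,0,0,0,0,0])

```text
time: 73.05
tool_pos: [0.5475, 0.0374, 0.0942]
ee_rot: [-3.141, 0.009, -1.676]
wrist_force: [2.7, 16.8, -1.4]
width: 0.0177
```

Emit:
send_rows(rows=[-0.1,-1,0,0,0,0,0,-0.1,-1.2,0,0,0,0,0,0,0,0,0,0,0,0,0,0,0,0,0,0,0,0,0,0,0,0,0,0,0,0,0,0,0,0,0,0,0,0,0,0,0,0,0,0,0,0,0,0,0])

```text
time: 74.05
tool_pos: [0.5475, 0.0374, 0.0941]
ee_rot: [-3.141, 0.013, -1.675]
wrist_force: [3.5, 21.2, -1.1]
width: 0.0177
```

Emit:
send_rows(rows=[0.3,3,0,0,0,0,0,0.3,3,0,0,0,0,0,0,0,0,0,0,0,0,0,0,0,0,0,0,0.6,0,0,0,0,0,0,0.6,0,0,0,0,0,0,0.6,0,0,0,0,0,0,0.6,0,0,0,0,0,0,0.6])

```text
time: 75.05
tool_pos: [0.5473, 0.0358, 0.0942]
ee_rot: [3.142, -0.0, -1.679]
wrist_force: [-0.2, -0.2, 0.5]
width: 0.0565
```

Emit:
send_rows(rows=[0,0,15,0,0,0,0.6,0,0,30,0,0,0,0.6,0,0,40,0,0,0,0.6,0,0,30,0,0,0,0.6,-35,0,0,0,0,0,0.6,-35,0,0,0,0,0,1,0,0,0,0,0,0,1,0,0,0,0,0,0,1])

```text
time: 76.05
tool_pos: [0.4781, 0.0361, 0.2102]
ee_rot: [-3.139, -0.0, -1.679]
wrist_force: [0.4, 0.5, 0.7]
width: 0.0832
```

```bash
python3 look.py w30 140 20 400 220 3; python3 -c "
from h import *
t=snapshot('side')['color'];crop(t,210,110,350,250,5,'s30')"
```

```text
[0.4781 0.0361 0.2102] [-179.88   -0.    -96.17] 0.0868
```

View pics/w30c.png

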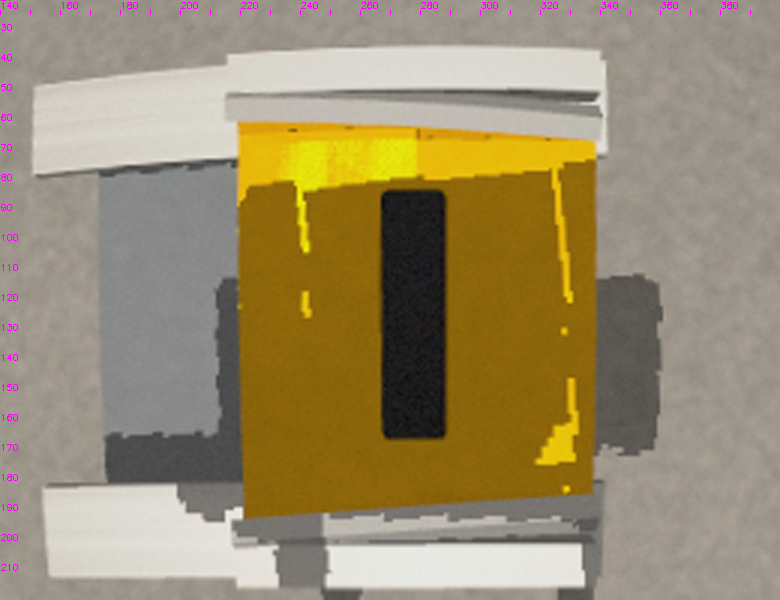

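View pics/s30.png

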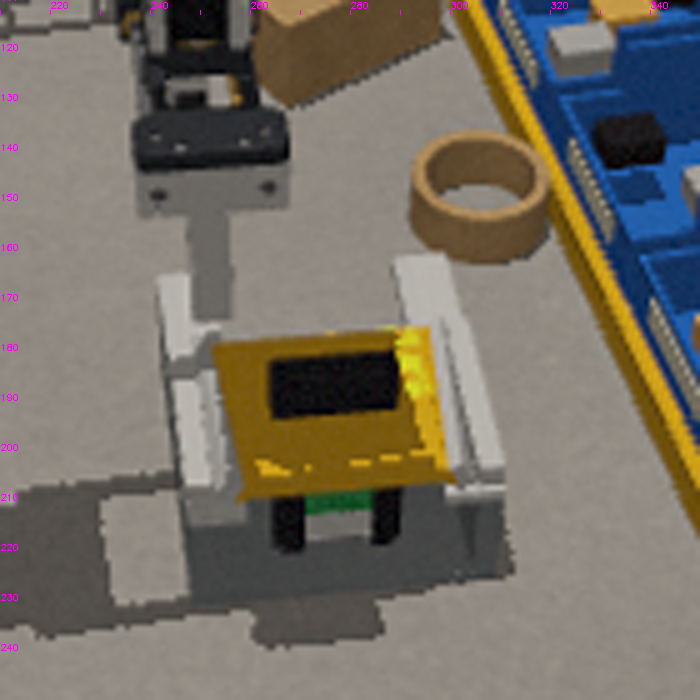

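```bash
python3 - <<'E'
from fit import *
P=pose();s=snapshot("wrist")
r=[(140+a/3,20+b/3) for a,b in [(381,190),(446,190),(447,439),(382,439)]]
c=sq(s,P,r,.12);q=np.array([.5474,.0376,0]);R=Ro.from_euler('z',-6.2,degrees=True)
print("rib in cassette mm",R.inv().apply(c-q)*1e3)
for uv in [(140+596/3,20+140/3),(140+593/3,20+495/3)]:print("narrow end",R.inv().apply(atz(s,uv,.09,P)-q)*1e3)
for uv in [(140+604/3,20+110/3),(140+604/3,20+480/3)]:print("cass end",R.inv().apply(atz(s,uv,.075,P)-q)*1e3)
for uv in [(140+226/3,20+65/3),(140+233/3,20+530/3)]:print("mouth strip top",R.inv().apply(atz(s,uv,.094,P)-q)*1e3)
t=snapshot("top");cv2.imwrite("pics/top30.png",t["color"][:,:,::-1])
E
```

```text
centre [0.5475 0.0363 0.12  ] yaw [-6.6 -6.  -6.3 -6.2] -6.29 sides [17.8 69.2 18.1 69.3]
rib in cassette mm [  0.24520365  -1.23635887 120.        ]
narrow end [ 55.84963432 -56.00145063  90.        ]
narrow end [-55.27129633 -56.25703948  90.        ]
cass end [ 69.12497825 -61.03958123  75.        ]
cass end [-52.83791844 -62.12440091  75.        ]
mouth strip top [80.60045722 57.33748313 94.        ]
mouth strip top [-65.63231824  56.88830744  94.        ]
```

View pics/top30.png

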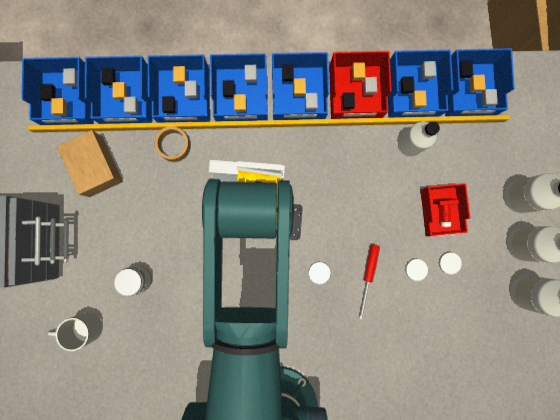

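```bash
python3 -c "
from bench import *
print(close_job(), get_obs()['time'])"
```

```text
the job is handed in; nothing more can be done
the job is handed in; nothing more can be done
```

The job is done and handed in at about 76 s. It went in the order asked: marker to the red return bin, then block, both green spacers and brass disc into the pocket, then the lid slid in and wedged. Only two spacers were on the bench.

**What went wrong:**
- **Marker tipped over:** one of my moves was refused because it was a number short, and the next ran at low height, dragging the marker until it tipped. I found nothing else disturbed, gripped it again by the stem and put it in the bin. It lies on its side there instead of standing.
- **Spacer moved:** one spacer was about 5 cm from its first position when I next measured it. I took this to be the announced knock, but the low move passed close to it. I measured it again before picking it up.

**Last checks:**
- **Stack:** just before the lid went on, the disc lay centred between the pocket guides to within about 1 mm and the stack looked square.
- **Lid:** the push reached 21 N and the lid stopped moving. The camera put it within about 1.3 mm of home, and it stayed put when I let go.
- **Bench:** the final top view showed the marker in the bin. The bystanders I could see were where they started, and the gripper was clear.

No check of the finished result failed.

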